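# Setting out the comparison row for a touch experiment

### The arm

A 6-joint arm with a two-finger parallel gripper is mounted at the origin on the work surface. World frame = base frame: x ahead of the robot, y to its left, z up, the work surface at z = 0. Lengths are in mm, angles in rad, forces in N, time in s.
With the tool pointing down it reaches from about 275 to 1000 mm from the base axis. Payload 8.4 kg.
Tool frame: the origin (TCP) lies midway between the tips of the shut fingers; the grasp point (between the pads) lies grip_depth behind it (grip_depth is the distance from the TCP to the grasp point, in mm); z points along the fingers, y is the line along which they close (so a half turn about z gives the same grasp; the last joint's range is limited). The gripper opens to 85 mm and grips with 20 to 120 N. Pads are 22 mm wide; open, the fingers measure 114 mm over their backs; the gripper's body (76 mm by 85 mm) begins 54 mm behind the grasp point. The pads swing forward as they close: fully open they stand 13 mm farther back than shut.
Start: joints at [1.256, 0.353, 1.633, -0, 1.155, -0.002], TCP at [192.326, 594.675, 231.281] pointing down, gripper open.
Joint ranges: [-2.63, 2.63], [-0.92, 2.1], [0.06, 2.66], [-1.3, 4.44], [0, 2.69], [-3.02, 3.02]. Speed limits (rad/s): [2.22, 2.22, 2.79, 3.14, 3.14, 3.14].

### API

Orientations are given as [roll, pitch, yaw] about the fixed x, y, z axes, in that order (R = Rz(yaw) Ry(pitch) Rx(roll)).
In Python, from rig import * gives the robot as it stands.
- The arm moves only by the shell command python3 -m creep 'ROWS' [FORCE]. ROWS is JSON, a list of rows, each an object of numbers: "x", "y", "z": the shift along the tool's x, y, z in mm; "rx", "ry", "rz": the turn, a rotation vector about the tool's x, y, z in rad; "hand": the finger opening in mm, from 0 to 85.4. A call has 1 to 20 rows; each row shifts and turns the commanded pose from where the row before left it, along the tool's axes as they then stand; what a row does not reach is not made up. A row lasts 1/8 s, in which the tool goes at most 62.5 mm and 10.7 degrees, less where a joint would pass 70% of its speed; a pose out of reach is approached as far as the arm can. A call with a gripper value outside its range is refused whole. The fingers move at their own pace and stop on an object; FORCE is the grip in N (left out, the last holds). Time passes only in rows, so rows that do not move let the fingers close. It gives the time, the measured TCP pose, the force, the opening and the grip force at its end, in the units of the state.
- sense(): the state, without advancing time (a new reading comes with each control period).
- grab_frame(name): name is "side" or "top" or "wrist"; returns the picture (384x512x3 uint8, red, green, blue); there is no depth.
- get_calibration(name): a dict with "K" (3x3 intrinsics, pixels), "R" (3x3) and "t" (3): a world point X has camera coordinates R X + t. Camera axes: x right, y down, z forward; pixel columns grow to the right and rows downward; lengths in mm; the calibration is good to about 2 mm. A picture is of the moment at which its call begins: read the wrist's pose just before it. get_calibration takes no time and is no camera call; for the wrist camera it gives the pose at the moment of the call.
- sign_off(): hands the job in; it is judged then, once.
The state is a dict: "clock": time; "qpos": joint angles; "qvel": joint speeds; "joint_efforts": joint torques, N m; "eef_pos": TCP position; "tcp_rot": TCP orientation; "contact_force": force on the tool from outside, world axes, zero at the start; "wrist_torque": the same for the moment, N m; "opening": opening from 0.0 (shut) to 1.0 (fully open); "grasp_force": force on a finger pad.
Only numpy, scipy, OpenCV 4.12 (cv2) and the standard library are available. Lean on these libraries where they do the work, as an engineer would, in place of code of your own. Each camera call takes 0.05 s, during which the arm holds its last target. There are 200 camera calls.

### The job

Set out the next comparison row on the grey sample board, starting at the fixed white dome and working along the board's line towards the stylus stand: first the round-boss block, then the single-ridge block, both centred on the line and square to the board, setting the gap before each with the aluminium spacer bar (stand the bar against the neighbour, lay the block against the bar, then lift the bar out without shifting them). When both gaps are set, put the bar away in the grey tray, and stand the tracking marker upright on the board close behind the middle of the ridge block, on the side away from the robot. Leave the twin-rail block where it lies.

Things in the scene. Friction and masses are not known exactly. Their poses are not given: they have to be found in the camera images.
- board: Fixed grey sample board, 130 (x) x 370 (y) mm, 6 mm thick, with a thin dark line along its length. Origin: on its underside, below the middle of that line; local y runs along the line (the row), local x across it, pointing away from the robot (to within 0.1 rad of world x). The board spans x from -45 to +85 mm and y +-185 mm about the origin. Placed pieces stand on its top, 6 mm above its origin.
- dome: Fixed reference specimen: smooth white dome, 84 mm across, on an aluminium mounting plate 88 (x) x 90 (y) mm and 12 mm high; 46 mm high in all. Origin at the centre of its underside, on the board's line near one end of the board (either end, it differs from start to start), square to the board: the plate's edge that faces the row lies 45 mm from the origin, and the plate is where the first gap is measured from.
- stand: Fixed round black stand 52 mm across, with a slim upright stylus, 100 mm high, on the board's line near the board's other end. Origin at the centre of its underside. Only marks the direction of the row; not to be moved.
- boss: Loose round-boss block, about 120 g: plain black-anodised base block 40 (x, depth) x 50 (y, width) x 28 mm high; origin at the centre of its underside, z up. On top one white round boss 30 mm across, 40 mm high in all. Gripped across its 40 mm depth (local x). Either way round will do.
- ridge: Loose single-ridge block, about 120 g: plain black-anodised base block 40 (x, depth) x 50 (y, width) x 28 mm high; origin at the centre of its underside, z up. On top one white half-round ridge 16 mm wide that runs along local x over the middle, 38 mm high in all. Gripped across its 40 mm depth (local x). Either way round will do.
- rails: Loose twin-rail block, not wanted this time: plain black-anodised base block 40 (x, depth) x 50 (y, width) x 28 mm high; origin at the centre of its underside, z up. On top two white square rails along local x, one at each end of its width, with an open channel between, 39 mm high in all.
- bar: Loose plain aluminium spacer bar standing on edge, about 120 g: 60 (x, length) x 16 (y, thickness) x 45 mm high. Origin at the centre of its underside. Its 16 mm thickness sets the gap, so its length stands across the row (local x along the board's x); it then sticks out 10 mm past a block on either side and can be gripped by its two ends (60 mm apart) even between two blocks.
- tracker: Loose tracking marker, about 70 g: black square base 36 x 36 x 22 mm with a short stem and three small white balls above it, 48 mm high in all, all within the outline of the base. Origin at the centre of its underside, z up. Gripped by the base; which way it faces does not matter.
- tray: Fixed open grey tray with a black rubber mat in it, 130 (x) x 110 (y) mm, walls 16 mm high and 4 mm thick, floor 4 mm above the table. Origin at the centre of its underside. It stands to the left or to the right of the board.
Things that resemble listed ones, but are neither listed nor needed, are in the scene too. Leave any green or red look-alike of the boss alone.

How it is judged (in metres and radians):
On the way, in this order (a step that is already met when the one before it is completed fails the run):
1. the spacer bar stands against the dome's plate and the boss block lies against the bar's other side, on the line (horizontal distance between bar and dome between 0.05 and 0.066 m and x of bar in the frame of board between -0.018 and 0.018 m and angle between the y axis of each of bar, boss and the y axis of board, either way round below 0.25 rad and z of bar in the frame of board between 0.003 and 0.01 m and angle between each of bar, boss's own z axis and vertical below 0.1 rad and x of boss in the frame of board between -0.015 and 0.015 m and z of boss in the frame of board between 0.003 and 0.01 m and horizontal distance between boss and dome between 0.083 and 0.102 m and horizontal distance between boss and bar between 0.03 and 0.047 m), for 0.2 s.
2. the spacer bar stands against the boss block and the ridge block lies against the bar's other side, on the line (horizontal distance between bar and boss between 0.03 and 0.047 m and x of bar in the frame of board between -0.018 and 0.018 m and angle between the y axis of each of bar, boss, ridge and the y axis of board, either way round below 0.25 rad and z of bar in the frame of board between 0.003 and 0.01 m and angle between each of bar, boss, ridge's own z axis and vertical below 0.1 rad and x of boss in the frame of board between -0.015 and 0.015 m and z of boss in the frame of board between 0.003 and 0.01 m and x of ridge in the frame of board between -0.015 and 0.015 m and z of ridge in the frame of board between 0.003 and 0.01 m and horizontal distance between ridge and bar between 0.03 and 0.047 m and horizontal distance between ridge and boss between 0.062 and 0.083 m and horizontal distance between ridge and dome between 0.143 and 0.19 m and horizontal distance between bar and dome between 0.105 and 0.15 m), for 0.2 s.
At the end, for the whole second after the job is handed in: Dome, boss block, ridge block in a row on the board: centres within 12 mm of the line, square within 0.17 rad, both gaps 13 to 28 mm. Bar in the tray. Marker upright on the board behind the ridge block, 34 to 64 mm centre to centre, within 15 mm of its middle. All at rest (x of boss in the frame of board between -0.012 and 0.012 m and angle between the y axis of each of boss, ridge and the y axis of board, either way round below 0.17 rad and z of boss in the frame of board between 0.003 and 0.01 m and angle between each of boss, ridge, tracker's own z axis and vertical below 0.1 rad and x of ridge in the frame of board between -0.012 and 0.012 m and z of ridge in the frame of board between 0.003 and 0.01 m and horizontal distance between boss and dome between 0.083 and 0.098 m and horizontal distance between ridge and boss between 0.063 and 0.078 m and horizontal distance between ridge and dome between 0.145 and 0.18 m and x of bar in the frame of tray between -0.06 and 0.06 m and y of bar in the frame of tray between -0.05 and 0.05 m and height (world z) of bar below 0.04 m and horizontal distance between tracker and ridge between 0.034 and 0.064 m and y of tracker in the frame of ridge between -0.015 and 0.015 m and x of tracker in the frame of board above 0.025 m and z of tracker in the frame of board between 0.003 and 0.01 m and linear speed of each of boss, ridge, bar, tracker below 0.01 m/s and angular speed of each of boss, ridge, bar, tracker below 0.1 rad/s); the robot touches nothing.
It fails at once if the twin-rail block is moved by more than 20 mm (distance of rails from where it was at the start of the episode above 0.02 m).
It fails at once if the tracking marker is tipped over (angle between tracker's own z axis and vertical above 0.8 rad).
It also fails if it takes over 134 s, if anything falls off the work surface, if the arm or the gripper's body presses on something with over 40 N, if the wrist force passes 120 N, or if a joint passes its speed limit or range.

## Working session

There is one attempt and no reset: what is moved stays moved. The work goes in short steps, Python scripts to look and compute and a shell command to move; the robot and the scene stay as the last step left them, time stands still between calls to the robot, and variables do not carry over. Pictures are saved under pics/ and viewed, at most 16 in all, crops included, and the job is handed in when it is done.

```bash
mkdir -p pics; ls; python3 - <<'E'
from rig import *
import cv2,numpy as np
for n in("top","side"):
    f=grab_frame(n); cv2.imwrite(f"pics/{n}0.png",cv2.resize(f[:,:,::-1],(800,600),interpolation=cv2.INTER_CUBIC)); cv2.imwrite(f"{n}0_raw.png",f[:,:,::-1])
    c=get_calibration(n);print(n,np.round(c["K"],1).tolist(),np.round(c["R"],3).tolist(),np.round(c["t"],1).tolist())
print(sense())
E
```

```text
pics
top [[432.6, 0.0, 255.7], [0.0, 432.6, 190.9], [0.0, 0.0, 1.0]] [[-0.019, -1.0, -0.007], [-0.99, 0.02, -0.138], [0.138, 0.004, -0.99]] [-51.8, 494.9, 1158.6]
side [[463.5, 0.0, 262.1], [0.0, 463.5, 188.8], [0.0, 0.0, 1.0]] [[0.78, -0.626, 0.016], [-0.41, -0.529, -0.742], [0.473, 0.572, -0.67]] [-439.6, 196.8, 1381.0]
{'clock': 0.1, 'qpos': array([ 1.25561070e+00,  3.53577210e-01,  1.63406213e+00,  1.32953438e-05,
        1.15520745e+00, -2.39645817e-03]), 'qvel': array([-0.00102097,  0.00066905, -0.00019329, -0.00021123,  0.00074295,
       -0.00072124]), 'joint_efforts': array([-4.47204984e-04, -6.06355405e+01, -3.42816138e+01, -5.63359151e-05,
        3.95262701e-03,  4.05916103e-05]), 'eef_pos': array([192.18126702, 594.26629324, 230.63679214]), 'tcp_rot': array([-3.14033855e+00, -1.51623321e-05,  2.82879810e+00]), 'contact_force': array([ 0.34773965, -0.63167255, -0.22190728]), 'wrist_torque': array([ 0.02888687, -0.04269648, -0.02302724]), 'grasp_force': 0.0, 'opening': 0.9955199130322513}
```

View pics/top0.png

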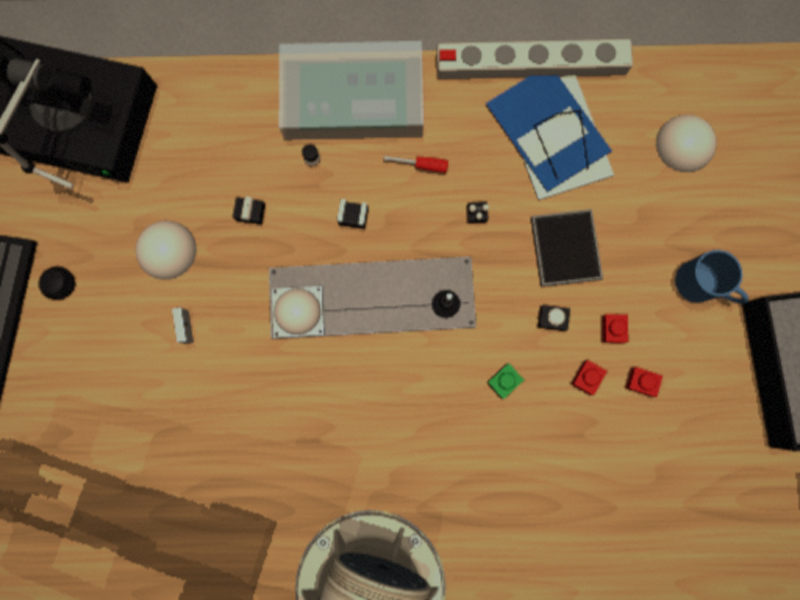

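View pics/side0.png

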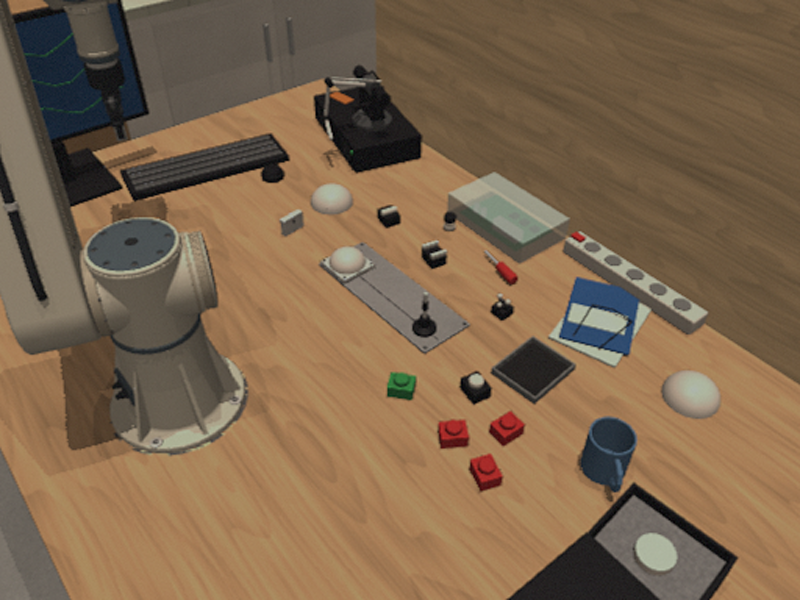

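Top view (800x600 picture):
- Dome plate (297,311), stand (446,303), bar (181,326), tray (567,248), tracker (478,212).
- Ridge and rails candidates are (249,210) and (352,213).
- Boss candidates are black at (554,318), green at (507,381) and red at (616,328), (590,377) and (645,382). The black one fits.

I'll enlarge this to confirm.

```bash
cat > h.py <<'E'
import numpy as np, cv2
from rig import *
def p2w(c,px,z):
    K,R,t=(np.array(c[k]) for k in "KRt")
    d=R.T@np.linalg.inv(K)@np.array([px[0],px[1],1.]); o=-R.T@t
    return o+d*(z-o[2])/d[2]
def w2p(c,X):
    K,R,t=(np.array(c[k]) for k in "KRt"); q=K@(R@np.array(X,float)+t); return q[:2]/q[2]
E
python3 - <<'E'
import cv2,numpy as np
f=cv2.imread("top0_raw.png")
a=cv2.resize(f[115:225,100:240],None,fx=5.6,fy=5.6,interpolation=cv2.INTER_CUBIC)[:,:]
b=cv2.resize(f[115:225,235:395],None,fx=5,fy=5,interpolation=cv2.INTER_CUBIC)
cv2.imwrite("pics/a.png",a[:600]);cv2.imwrite("pics/b.png",b)
print(a.shape,b.shape)
E
```

```text
(616, 784, 3) (550, 800, 3)
```

View pics/a.png

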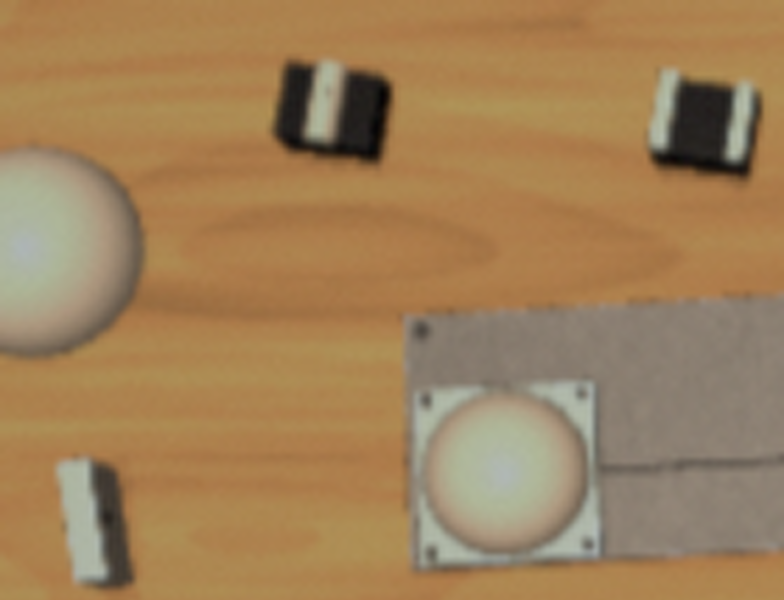

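View pics/b.png

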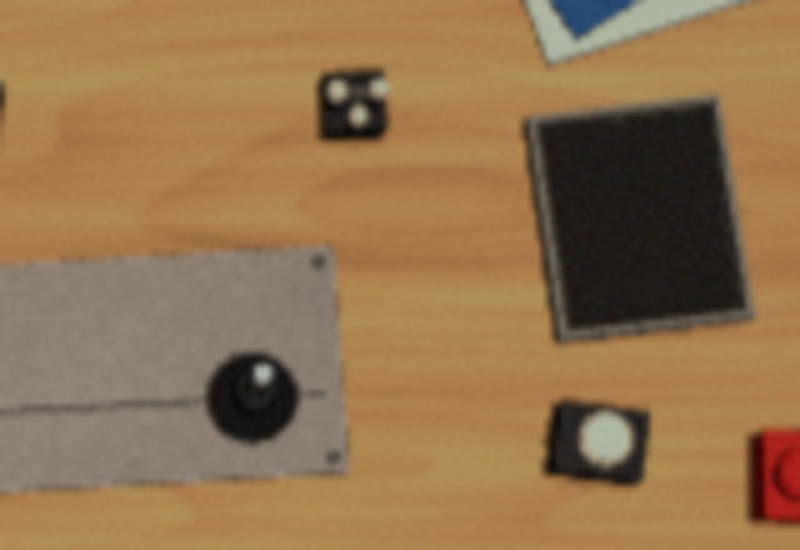

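Picture a: the ridge block is at (333,110) with a single central ridge, and the rails block is at (705,122) with a ridge at each end. The bar top is at (83,521). The dome plate corners are (415,390), (593,380), (600,556) and (415,568).

Picture b: the black boss block, the only black one, is at (600,440). The tracker is at (353,106), and the tray corners are (524,120), (716,97), (752,318) and (561,340).

```bash
python3 - <<'E'
from h import *
c=get_calibration("top")
A=lambda x,y,z:p2w(c,((x+.5)/5.6-.5+100,(y+.5)/5.6-.5+115),z)
B=lambda x,y,z:p2w(c,((x+.5)/5-.5+235,(y+.5)/5-.5+115),z)
def rep(n,P):
    P=np.array(P); d=P-np.roll(P,-1,0); print(n,P.mean(0).round(1),"sides",np.linalg.norm(d,axis=1).round(1),"ang",np.degrees(np.arctan2(d[:,1],d[:,0])).round(1))
rep("plate",[A(415,390,18),A(593,380,18),A(600,556,18),A(415,568,18)])
rep("board",[A(404,316,6),B(328,246,6),B(347,470,6),A(412,570,6)])
rep("line",[A(602,467,6),B(325,393,6)])
rep("stand",[B(252,397,20)]*2)
rep("tray",[B(524,120,16),B(716,97,16),B(752,318,16),B(561,340,16)])
rep("ridge",[A(330,62,38),A(322,143,38)])
rep("rails",[A(670,72,39),A(755,83,39),A(738,162,39),A(656,150,39)])
rep("bar",[A(58,462,45),A(92,459,45),A(107,580,45),A(75,583,45)])
rep("bossC",[B(606,438,40)]*2)
rep("bossedge",[B(563,402,28),B(648,409,28)])
rep("tracker",[B(320,76,22),B(384,72,22),B(386,135,22),B(322,138,22)])
w=get_calibration("wrist"); R=np.array(w["R"]);print("wristcam pos",(-R.T@w["t"]).round(1),R.round(2).tolist(),np.array(w["K"]).round(1).tolist())
from scipy.spatial.transform import Rotation as Ro
s=sense();T=Ro.from_euler("xyz",s["tcp_rot"]).as_matrix();print(T.round(3),"cam in tool",(T.T@(-R.T@w["t"]-s["eef_pos"])).round(1))
import rig; print([n for n in dir(rig) if n[0]!='_'])
E
```

```text
plate [476.7 122.4  18. ] sides [89.2 88.5 91.8 89.3] ang [  92.1    2.1  -87.4 -179.6]
board [501.9  -9.6   6. ] sides [366.  128.3 367.4 129.4] ang [  92.1    2.8  -87.7 -177.8]
line [484.4 -54.6   6. ] sides [261. 261.] ang [ 91.8 -88.2]
stand [ 485.3 -143.    20. ] sides [0. 0.] ang [0. 0.]
tray [ 583.4 -364.1   16. ] sides [110.3 128.4 108.1 127.8] ang [  95.8    5.7  -84.5 -173.3]
ridge [663.  209.6  38. ] sides [41.8 41.8] ang [ -4.8 175.2]
rails [651.4  19.9  39. ] sides [43.  41.3 41.4 40.6] ang [ 81.2 -12.5 -99.7 169.7]
bar [454.1 323.8  45. ] sides [16.6 59.9 15.5 60.1] ang [  93.9    8.4  -85.8 -170.6]
bossC [ 456.3 -334.1   40. ] sides [0. 0.] ang [0. 0.]
bossedge [ 475.6 -337.5   28. ] sides [46.9 46.9] ang [ 84.1 -95.9]
tracker [ 650.6 -204.8   22. ] sides [36.4 36.7 36.2 36.1] ang [ 92.5  -0.4 -88.5 179.9]
wristcam pos [123.6 617.2 373.5] [[0.31, 0.95, -0.0], [0.91, -0.29, 0.28], [0.27, -0.09, -0.96]] [[267.8, 0.0, 255.5], [0.0, 267.8, 187.4], [0.0, 0.0, 1.0]]
[[-0.951  0.308 -0.   ]
 [ 0.308  0.951 -0.001]
 [ 0.    -0.001 -1.   ]] cam in tool [  72.3    0.5 -142.9]
['MotionError', 'get_calibration', 'grab_frame', 'grip_depth', 'sense', 'sign_off']
```

```bash
cat > go.py <<'E'
# how far to a world TCP target: turn rz first, then tool-axes shift
import sys; from h import *; from scipy.spatial.transform import Rotation as Ro
x,y,z,yaw=map(float,sys.argv[1:5]); s=sense(); T=Ro.from_euler("xyz",s["tcp_rot"])
d=(np.degrees(s["tcp_rot"][2])-yaw+180)%360-180
T2=T*Ro.from_rotvec([0,0,np.radians(d)]); v=T2.inv().apply(np.array([x,y,z])-s["eef_pos"])
print("pos",s["eef_pos"].round(1),"yaw",np.degrees(s["tcp_rot"][2]).round(2),"| rz",np.radians(d).round(3),"shift",v.round(1),"grip_depth",grip_depth,"t",s["clock"])
E
python3 go.py 454 323.8 150 99; python3 -m creep '[{"hand":85},{"rz":0.15},{"rz":0.15},{"rz":0.15},{"rz":0.15},{"rz":0.15},{"rz":0.15},{"rz":0.15},{"rz":0.05},{}]' 40;python3 go.py 454 323.8 150 99
```

```text
pos [192.2 594.3 230.6] yaw 162.08 | rz 1.101 shift [-308.   216.3   80.9] grip_depth 18.700000000000003 t 0.1
pos [192.2 594.3 230.6] yaw 162.08 | rz 1.101 shift [-308.   216.3   80.9] grip_depth 18.700000000000003 t 0.1schema error: expected keys x, y, z, rx, ry, rz, hand
```

```bash
python3 -m creep '[{"x":0,"y":0,"z":0,"rx":0,"ry":0,"rz":0.16,"hand":85},{"x":0,"y":0,"z":0,"rx":0,"ry":0,"rz":0.16,"hand":85},{"x":0,"y":0,"z":0,"rx":0,"ry":0,"rz":0.16,"hand":85},{"x":0,"y":0,"z":0,"rx":0,"ry":0,"rz":0.16,"hand":85},{"x":0,"y":0,"z":0,"rx":0,"ry":0,"rz":0.16,"hand":85},{"x":0,"y":0,"z":0,"rx":0,"ry":0,"rz":0.16,"hand":85},{"x":0,"y":0,"z":0,"rx":0,"ry":0,"rz":0.14,"hand":85},{"x":-39,"y":27,"z":10,"rx":0,"ry":0,"rz":0,"hand":85},{"x":-39,"y":27,"z":10,"rx":0,"ry":0,"rz":0,"hand":85},{"x":-39,"y":27,"z":10,"rx":0,"ry":0,"rz":0,"hand":85},{"x":-39,"y":27,"z":10,"rx":0,"ry":0,"rz":0,"hand":85},{"x":-38,"y":27,"z":10,"rx":0,"ry":0,"rz":0,"hand":85},{"x":-38,"y":27,"z":10,"rx":0,"ry":0,"rz":0,"hand":85},{"x":-38,"y":27,"z":10,"rx":0,"ry":0,"rz":0,"hand":85},{"x":-38,"y":27,"z":11,"rx":0,"ry":0,"rz":0,"hand":85},{"x":0,"y":0,"z":0,"rx":0,"ry":0,"rz":0,"hand":85},{"x":0,"y":0,"z":0,"rx":0,"ry":0,"rz":0,"hand":85}]' 40;python3 go.py 454 323.8 150 99
python3 - <<'E'
from h import *
import json
c=get_calibration("wrist"); f=grab_frame("wrist")
cv2.imwrite("pics/w1.png",cv2.resize(f[:,:,::-1],(800,600),interpolation=cv2.INTER_CUBIC))
json.dump({k:np.array(c[k]).tolist() for k in "KRt"},open("w1.json","w"))
E
```

```text
clock: 2.22
eef_pos: [453.8, 324.5, 150.1]
tcp_rot: [-3.141, -0.0, 1.728]
contact_force: [-0.3, 1.3, -0.2]
opening: 0.995
grasp_force: 0.0
pos [453.8 324.5 150.1] yaw 99.0 | rz 0.0 shift [-0.7  0.   0.1] grip_depth 18.700000000000003 t 2.225
```

View pics/w1.png

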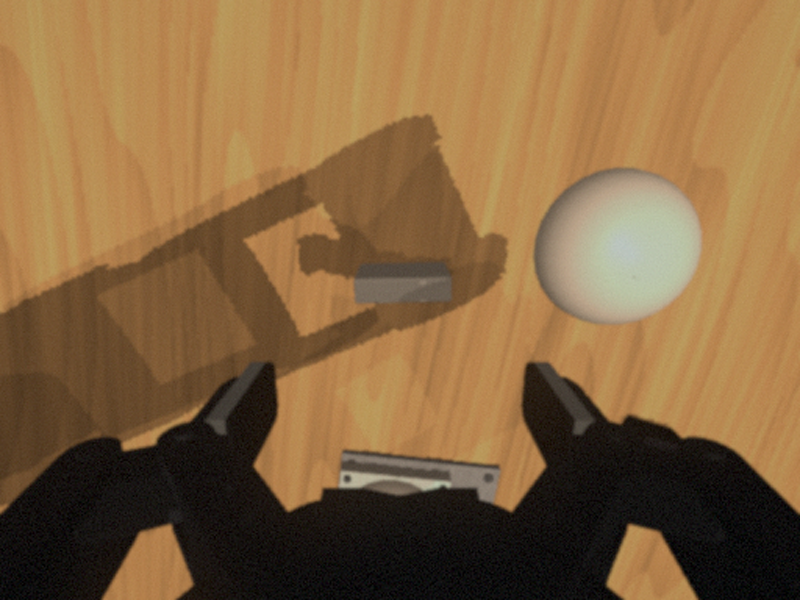

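The bar's top face has corners at about (354,279), (452,275), (452,300) and (356,302). The dome plate is at the bottom edge. Checking these numbers.

```bash
python3 - <<'E'
from h import *
import json
c=json.load(open("w1.json"))
P=np.array([p2w(c,((x+.5)*.64-.5,(y+.5)*.64-.5),45) for x,y in[(354,279),(452,275),(452,300),(356,302)]])
d=P-np.roll(P,-1,0);print(P.mean(0),np.linalg.norm(d,axis=1),np.degrees(np.arctan2(d[:,1],d[:,0])))
E
```

```text
[455.17606925 327.0543609   45.        ] [59.8928475  15.96682918 59.62071526 14.76435735] [-168.53633268  101.06437179   10.30740646  -77.86495943]
```

```bash
python3 -m creep '[{"x":1.2,"y":1,"z":0,"rx":0,"ry":0,"rz":-0.017,"hand":85},{"x":0,"y":0,"z":40,"rx":0,"ry":0,"rz":0,"hand":85},{"x":0,"y":0,"z":40,"rx":0,"ry":0,"rz":0,"hand":85},{"x":0,"y":0,"z":30,"rx":0,"ry":0,"rz":0,"hand":85},{"x":0,"y":0,"z":15,"rx":0,"ry":0,"rz":0,"hand":85},{"x":0,"y":0,"z":9,"rx":0,"ry":0,"rz":0,"hand":85},{"x":0,"y":0,"z":0,"rx":0,"ry":0,"rz":0,"hand":85},{"x":0,"y":0,"z":0,"rx":0,"ry":0,"rz":0,"hand":40},{"x":0,"y":0,"z":0,"rx":0,"ry":0,"rz":0,"hand":40},{"x":0,"y":0,"z":0,"rx":0,"ry":0,"rz":0,"hand":40},{"x":0,"y":0,"z":0,"rx":0,"ry":0,"rz":0,"hand":40},{"x":0,"y":0,"z":0,"rx":0,"ry":0,"rz":0,"hand":40},{"x":0,"y":0,"z":0,"rx":0,"ry":0,"rz":0,"hand":40}]' 40; python3 go.py 479 69 90 92
```

```text
clock: 3.9
eef_pos: [455.5, 326.3, 17.4]
tcp_rot: [3.14, -0.001, 1.746]
contact_force: [-1.6, -1.1, 6.0]
opening: 0.696
grasp_force: 43.3
pos [455.5 326.3  17.4] yaw 100.02 | rz 0.14 shift [-257.9   14.6  -72.8] grip_depth 18.700000000000003 t 3.9
```

```bash
python3 -m creep '[{"x":0,"y":0,"z":-30,"rx":0,"ry":0,"rz":0,"hand":40},{"x":0,"y":0,"z":-40,"rx":0,"ry":0,"rz":0,"hand":40},{"x":0,"y":0,"z":-33,"rx":0,"ry":0,"rz":0.14,"hand":40},{"x":-38,"y":2,"z":0,"rx":0,"ry":0,"rz":0,"hand":40},{"x":-38,"y":2,"z":0,"rx":0,"ry":0,"rz":0,"hand":40},{"x":-38,"y":2,"z":0,"rx":0,"ry":0,"rz":0,"hand":40},{"x":-38,"y":2,"z":0,"rx":0,"ry":0,"rz":0,"hand":40},{"x":-38,"y":2,"z":0,"rx":0,"ry":0,"rz":0,"hand":40},{"x":-38,"y":2,"z":0,"rx":0,"ry":0,"rz":0,"hand":40},{"x":-32,"y":2.8,"z":0,"rx":0,"ry":0,"rz":0,"hand":40},{"x":0,"y":0,"z":0,"rx":0,"ry":0,"rz":0,"hand":40},{"x":0,"y":0,"z":0,"rx":0,"ry":0,"rz":0,"hand":40}]'; python3 go.py 479.2 66.4 23.5 92
python3 - <<'E'
from h import *
import json
c=get_calibration("wrist"); f=grab_frame("wrist")
cv2.imwrite("pics/w2.png",cv2.resize(f[:,:,::-1],(800,600),interpolation=cv2.INTER_CUBIC))
json.dump({k:np.array(c[k]).tolist() for k in "KRt"},open("w2.json","w"))
E
```

```text
clock: 5.4
eef_pos: [478.8, 66.7, 119.5]
tcp_rot: [3.141, -0.0, 1.605]
contact_force: [0.2, -0.2, -1.7]
opening: 0.694
grasp_force: 44.6
pos [478.8  66.7 119.5] yaw 91.96 | rz -0.001 shift [-0.4  0.3 96. ] grip_depth 18.700000000000003 t 5.4
```

View pics/w2.png

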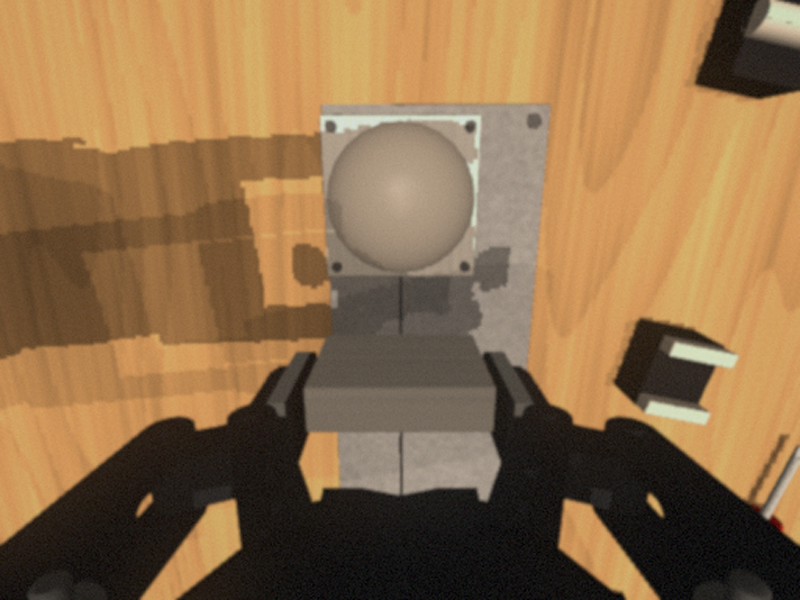

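Plate edge facing the row is at (330,276)-(472,275) and the line is at x=401. The held bar's near face spans (318,336)-(482,336) to (306,388)-(493,388), and its back top edge is at row 430.

```bash
python3 - <<'E'
from h import *
import json
c=json.load(open("w2.json"))
for n,x,y,z in[("plL",330,276,18),("plR",472,275,18),("plTL",323,115,18),("plTR",480,116,18),("line",401,300,6),("line2",401,470,6),("barbotL",318,336,102),("barbotR",482,336,102),("bartopL",306,388,147),("bartopR",493,388,147),("barbackL",305,430,147),("barbackR",493,430,147)]:
    print(n,p2w(c,((x+.5)*.64-.5,(y+.5)*.64-.5),z).round(1))
E
```

```text
plL [435.9  76.7  18. ]
plR [521.2  80.3  18. ]
plTL [433.2 166.4  18. ]
plTR [518.2 168.8  18. ]
line [479.3  59.4   6. ]
line2 [484.  -70.1   6. ]
barbotL [444.3  72.3 102. ]
barbotR [511.8  74.7 102. ]
bartopL [449.   73.6 147. ]
bartopR [506.5  75.6 147. ]
barbackL [448.3  58.7 147. ]
barbackR [508.   60.7 147. ]
```

```bash
python3 -m creep '[{"x":0,"y":1,"z":35,"rx":0,"ry":0,"rz":0,"hand":40},{"x":0,"y":0,"z":35,"rx":0,"ry":0,"rz":0,"hand":40},{"x":0,"y":0,"z":18,"rx":0,"ry":0,"rz":0,"hand":40},{"x":0,"y":0,"z":5,"rx":0,"ry":0,"rz":0,"hand":40},{"x":0,"y":0,"z":2,"rx":0,"ry":0,"rz":0,"hand":40},{"x":0,"y":0,"z":0.5,"rx":0,"ry":0,"rz":0,"hand":40},{"x":0,"y":0,"z":0,"rx":0,"ry":0,"rz":0,"hand":40}]'; python3 go.py 479.2 66.4 23.5 92
```

```text
clock: 6.32
eef_pos: [480.3, 66.7, 24.4]
tcp_rot: [3.14, -0.0, 1.606]
contact_force: [-0.2, -0.1, -1.6]
opening: 0.693
grasp_force: 44.4
pos [480.3  66.7  24.4] yaw 92.01 | rz 0.0 shift [-0.3 -1.1  0.9] grip_depth 18.700000000000003 t 6.325
```

```bash
python3 -m creep '[{"x":0,"y":0,"z":0.7,"rx":0,"ry":0,"rz":0,"hand":40},{"x":0,"y":0,"z":0.5,"rx":0,"ry":0,"rz":0,"hand":40},{"x":0,"y":0,"z":0,"rx":0,"ry":0,"rz":0,"hand":40}]'; python3 -m creep '[{"x":0,"y":0,"z":0,"rx":0,"ry":0,"rz":0,"hand":66},{"x":0,"y":0,"z":0,"rx":0,"ry":0,"rz":0,"hand":75},{"x":0,"y":0,"z":0,"rx":0,"ry":0,"rz":0,"hand":85},{"x":0,"y":0,"z":0,"rx":0,"ry":0,"rz":0,"hand":85},{"x":0,"y":0,"z":-15,"rx":0,"ry":0,"rz":0,"hand":85},{"x":0,"y":0,"z":-40,"rx":0,"ry":0,"rz":0,"hand":85},{"x":0,"y":0,"z":-50,"rx":0,"ry":0,"rz":0,"hand":85},{"x":0,"y":0,"z":-40,"rx":0,"ry":0,"rz":0.14,"hand":85},{"x":0,"y":0,"z":0,"rx":0,"ry":0,"rz":0,"hand":85}]';python3 go.py 456.3 -330 150 84
```

```text
clock: 6.7
eef_pos: [480.1, 66.6, 23.4]
tcp_rot: [3.141, -0.0, 1.606]
contact_force: [-2.0, -0.8, 10.0]
opening: 0.698
grasp_force: 45.9
clock: 7.82
eef_pos: [482.0, 66.8, 171.6]
tcp_rot: [3.135, -0.002, 1.465]
contact_force: [-0.6, -1.2, -0.2]
opening: 0.999
grasp_force: 0.0
pos [482.   66.8 171.6] yaw 83.92 | rz -0.001 shift [-397.4   15.8   21. ] grip_depth 18.700000000000003 t 7.825
```

```bash
python3 -m creep '[{"x":-44,"y":2,"z":0,"rx":0,"ry":0,"rz":0,"hand":85},{"x":-44,"y":2,"z":0,"rx":0,"ry":0,"rz":0,"hand":85},{"x":-44,"y":2,"z":0,"rx":0,"ry":0,"rz":0,"hand":85},{"x":-44,"y":2,"z":0,"rx":0,"ry":0,"rz":0,"hand":85},{"x":-44,"y":2,"z":0,"rx":0,"ry":0,"rz":0,"hand":85},{"x":-44,"y":2,"z":0,"rx":0,"ry":0,"rz":0,"hand":85},{"x":-44,"y":2,"z":7,"rx":0,"ry":0,"rz":0,"hand":85},{"x":-44,"y":1,"z":7,"rx":0,"ry":0,"rz":0,"hand":85},{"x":-45,"y":1,"z":7,"rx":0,"ry":0,"rz":0,"hand":85},{"x":0,"y":0,"z":0,"rx":0,"ry":0,"rz":0,"hand":85},{"x":0,"y":0,"z":0,"rx":0,"ry":0,"rz":0,"hand":85}]';python3 go.py 456.3 -334 20 84
python3 - <<'E'
from h import *
import json
c=get_calibration("wrist"); f=grab_frame("wrist")
cv2.imwrite("pics/w3.png",cv2.resize(f[:,:,::-1],(800,600),interpolation=cv2.INTER_CUBIC))
json.dump({k:np.array(c[k]).tolist() for k in "KRt"},open("w3.json","w"))
E
```

```text
clock: 9.2
eef_pos: [453.5, -329.2, 146.0]
tcp_rot: [-3.14, -0.001, 1.466]
contact_force: [-1.2, 0.6, 0.3]
opening: 0.997
grasp_force: 0.0
pos [ 453.5 -329.2  146. ] yaw 83.98 | rz -0.0 shift [ -4.6   3.5 126. ] grip_depth 18.700000000000003 t 9.2
```

View pics/w3.png

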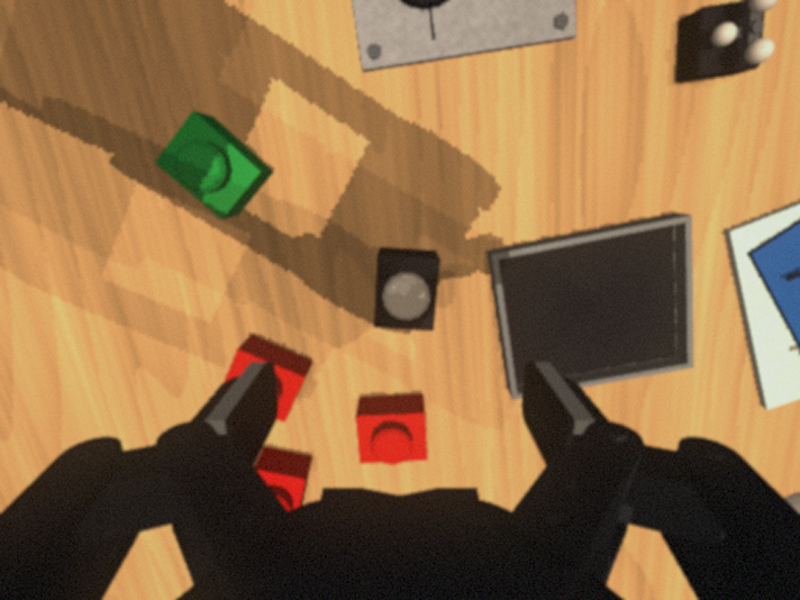

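Boss block confirmed: black, with the boss circle centred at (406,295). Its right edge runs (438,255)-(434,329), the left edge is at about x=376, and the tray edge is near (500,300). I'll use a narrower opening to clear the tray.

```bash
python3 - <<'E'
from h import *
import json
c=json.load(open("w3.json"))
for n,x,y,z in[("boss",406,295,40),("R1",438,262,28),("R2",434,329,28),("L1",378,262,28),("L2",375,326,28),("trayTL",490,254,16),("trayBL",513,397,16)]:
    print(n,p2w(c,((x+.5)*.64-.5,(y+.5)*.64-.5),z).round(1))
E
python3 go.py 456.3 -334 12 84
```

```text
boss [ 456.3 -331.3   40. ]
R1 [ 478.5 -315.2   28. ]
R2 [ 472.3 -360.3   28. ]
L1 [ 440.5 -311.3   28. ]
L2 [ 433.4 -354.1   28. ]
trayTL [ 514.  -316.1   16. ]
trayBL [ 526. -424.   16.]
pos [ 453.7 -328.9  146.3] yaw 84.03 | rz 0.0 shift [ -4.9   3.2 134.3] grip_depth 18.700000000000003 t 9.25
```

```bash
python3 go.py 456.3 -332.5 4 82; python3 -m creep '[{"x":0,"y":0,"z":0,"rx":0,"ry":0,"rz":0.035,"hand":62},{"x":-3.2,"y":3.1,"z":20,"rx":0,"ry":0,"rz":0,"hand":62},{"x":0,"y":0,"z":40,"rx":0,"ry":0,"rz":0,"hand":62},{"x":0,"y":0,"z":40,"rx":0,"ry":0,"rz":0,"hand":62},{"x":0,"y":0,"z":22,"rx":0,"ry":0,"rz":0,"hand":62},{"x":0,"y":0,"z":15,"rx":0,"ry":0,"rz":0,"hand":62},{"x":0,"y":0,"z":5,"rx":0,"ry":0,"rz":0,"hand":62},{"x":0,"y":0,"z":0,"rx":0,"ry":0,"rz":0,"hand":62}]'
```

```text
pos [ 453.7 -328.9  146.3] yaw 84.03 | rz 0.035 shift [ -3.3   3.2 142.3] grip_depth 18.700000000000003 t 9.25
clock: 10.25
eef_pos: [456.9, -333.6, 4.6]
tcp_rot: [3.141, 0.0, 1.431]
contact_force: [-0.1, 0.6, -0.5]
opening: 0.726
grasp_force: 0.0
```

Close, then lift.

```bash
python3 -m creep '[{"x":0,"y":0,"z":0,"rx":0,"ry":0,"rz":0,"hand":25},{"x":0,"y":0,"z":0,"rx":0,"ry":0,"rz":0,"hand":25},{"x":0,"y":0,"z":0,"rx":0,"ry":0,"rz":0,"hand":25},{"x":0,"y":0,"z":0,"rx":0,"ry":0,"rz":0,"hand":25},{"x":0,"y":0,"z":0,"rx":0,"ry":0,"rz":0,"hand":25},{"x":0,"y":0,"z":0,"rx":0,"ry":0,"rz":0,"hand":25}]'; python3 -m creep '[{"x":0,"y":0,"z":-20,"rx":0,"ry":0,"rz":0,"hand":25},{"x":0,"y":0,"z":-40,"rx":0,"ry":0,"rz":0,"hand":25},{"x":0,"y":0,"z":-40,"rx":0,"ry":0,"rz":0,"hand":25},{"x":0,"y":0,"z":-30,"rx":0,"ry":0,"rz":-0.17,"hand":25},{"x":0,"y":0,"z":0,"rx":0,"ry":0,"rz":0,"hand":25},{"x":0,"y":0,"z":0,"rx":0,"ry":0,"rz":0,"hand":25}]'; python3 go.py 480.5 29 90 92
```

```text
clock: 11.0
eef_pos: [457.3, -334.0, 5.7]
tcp_rot: [3.14, 0.001, 1.431]
contact_force: [-0.4, 0.4, 7.2]
opening: 0.46
grasp_force: 40.8
clock: 11.75
eef_pos: [456.2, -333.2, 133.9]
tcp_rot: [-3.141, -0.001, 1.598]
contact_force: [-0.5, 0.6, -2.3]
opening: 0.46
grasp_force: 40.7
pos [ 456.2 -333.2  133.9] yaw 91.57 | rz -0.007 shift [361.1  37.   44.1] grip_depth 18.700000000000003 t 11.75
```

```bash
python3 -m creep '[{"x":40,"y":4,"z":0,"rx":0,"ry":0,"rz":-0.007,"hand":25},{"x":40,"y":4,"z":0,"rx":0,"ry":0,"rz":0,"hand":25},{"x":40,"y":4,"z":0,"rx":0,"ry":0,"rz":0,"hand":25},{"x":40,"y":4,"z":0,"rx":0,"ry":0,"rz":0,"hand":25},{"x":40,"y":4,"z":0,"rx":0,"ry":0,"rz":0,"hand":25},{"x":40,"y":4,"z":0,"rx":0,"ry":0,"rz":0,"hand":25},{"x":40,"y":4,"z":0,"rx":0,"ry":0,"rz":0,"hand":25},{"x":40,"y":4,"z":15,"rx":0,"ry":0,"rz":0,"hand":25},{"x":40,"y":4,"z":15,"rx":0,"ry":0,"rz":0,"hand":25},{"x":3,"y":1,"z":19,"rx":0,"ry":0,"rz":0,"hand":25},{"x":0,"y":0,"z":0,"rx":0,"ry":0,"rz":0,"hand":25},{"x":0,"y":0,"z":0,"rx":0,"ry":0,"rz":0,"hand":25}]'; python3 go.py 480.4 31 12 92
python3 - <<'E'
from h import *
import json
c=get_calibration("wrist"); f=grab_frame("wrist")
cv2.imwrite("pics/w4.png",cv2.resize(f[:,:,::-1],(800,600),interpolation=cv2.INTER_CUBIC))
json.dump({k:np.array(c[k]).tolist() for k in "KRt"},open("w4.json","w"))
E
```

```text
clock: 13.25
eef_pos: [480.2, 30.2, 85.3]
tcp_rot: [-3.14, 0.0, 1.607]
contact_force: [0.6, -0.1, -1.0]
opening: 0.461
grasp_force: 40.6
pos [480.2  30.2  85.3] yaw 92.06 | rz 0.001 shift [ 0.8  0.3 73.3] grip_depth 18.700000000000003 t 13.25
```

View pics/w4.png

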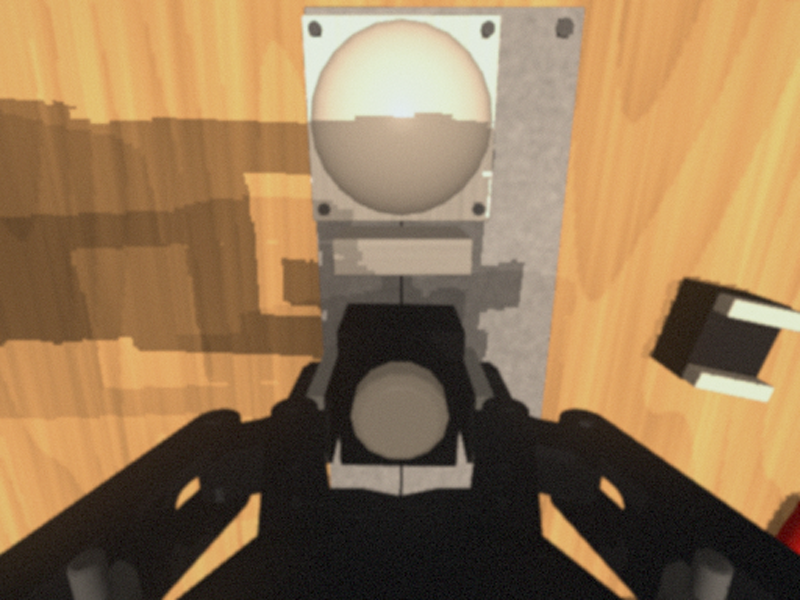

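The bar top spans (334,239)-(472,274). The plate edge is at row 219. The held block's lower +y edge is at row 303, its top -y edge is at row 464, and its boss centre is at (399,411).

```bash
python3 - <<'E'
from h import *
import json
c=json.load(open("w4.json"))
for n,x,y,z in[("bar1",334,239,51),("bar2",471,239,51),("bar3",472,274,51),("bar4",334,274,51),("boss",399,411,119.6),("blk+y",401,303,79.6),("blk-y",401,464,107.6),("plL",318,220,18),("plR",490,219,18),("line",401,290,6)]:
    print(n,p2w(c,((x+.5)*.64-.5,(y+.5)*.64-.5),z).round(1))
E
```

```text
bar1 [449.9  73.4  51. ]
bar2 [508.1  75.5  51. ]
bar3 [509.8  60.3  51. ]
bar4 [449.8  58.1  51. ]
boss [479.1  34.3 119.6]
blk+y [479.   55.   79.6]
blk-y [480.8   6.3 107.6]
plL [437.   77.2  18. ]
plR [522.5  80.9  18. ]
line [479.8  39.1   6. ]
```

```bash
python3 -m creep '[{"x":-1.2,"y":0.8,"z":20,"rx":0,"ry":0,"rz":0,"hand":25},{"x":0,"y":0,"z":30,"rx":0,"ry":0,"rz":0,"hand":25},{"x":0,"y":0,"z":16,"rx":0,"ry":0,"rz":0,"hand":25},{"x":0,"y":0,"z":5,"rx":0,"ry":0,"rz":0,"hand":25},{"x":0,"y":0,"z":1.5,"rx":0,"ry":0,"rz":0,"hand":25},{"x":0,"y":0,"z":0.8,"rx":0,"ry":0,"rz":0,"hand":25},{"x":0,"y":0,"z":0,"rx":0,"ry":0,"rz":0,"hand":25}]'
```

```text
clock: 14.18
eef_pos: [481.8, 29.4, 12.8]
tcp_rot: [3.141, 0.0, 1.608]
contact_force: [-0.4, 0.3, -3.0]
opening: 0.457
grasp_force: 40.6
```

```bash
python3 -m creep '[{"x":0,"y":-0.8,"z":0.7,"rx":0,"ry":0,"rz":0,"hand":25},{"x":0,"y":0,"z":0.5,"rx":0,"ry":0,"rz":0,"hand":25},{"x":0,"y":0,"z":0,"rx":0,"ry":0,"rz":0,"hand":25}]'; python3 -m creep '[{"x":0,"y":0,"z":0,"rx":0,"ry":0,"rz":0,"hand":45},{"x":0,"y":0,"z":0,"rx":0,"ry":0,"rz":0,"hand":55},{"x":0,"y":0,"z":0,"rx":0,"ry":0,"rz":0,"hand":65},{"x":0,"y":0,"z":0,"rx":0,"ry":0,"rz":0,"hand":65},{"x":0,"y":0,"z":-20,"rx":0,"ry":0,"rz":0,"hand":75},{"x":0,"y":0,"z":-40,"rx":0,"ry":0,"rz":0,"hand":85},{"x":0,"y":0,"z":-40,"rx":0,"ry":0,"rz":0,"hand":85},{"x":0,"y":0,"z":0,"rx":0,"ry":0,"rz":0,"hand":85},{"x":0,"y":0,"z":0,"rx":0,"ry":0,"rz":0,"hand":85}]'; python3 go.py 480.4 31 130 92
python3 - <<'E'
from h import *
import json
c=get_calibration("wrist"); f=grab_frame("wrist")
cv2.imwrite("pics/w5.png",cv2.resize(f[:,:,::-1],(800,600),interpolation=cv2.INTER_CUBIC))
json.dump({k:np.array(c[k]).tolist() for k in "KRt"},open("w5.json","w"))
E
```

```text
clock: 14.55
eef_pos: [480.6, 29.4, 11.6]
tcp_rot: [3.141, -0.0, 1.608]
contact_force: [-2.9, -0.5, 7.9]
opening: 0.456
grasp_force: 41.7
clock: 15.68
eef_pos: [480.2, 29.3, 110.7]
tcp_rot: [-3.141, 0.0, 1.608]
contact_force: [0.7, 0.6, -1.1]
opening: 0.993
grasp_force: 0.0
pos [480.2  29.3 110.7] yaw 92.12 | rz 0.002 shift [  1.7   0.2 -19.3] grip_depth 18.700000000000003 t 15.675
```

View pics/w5.png

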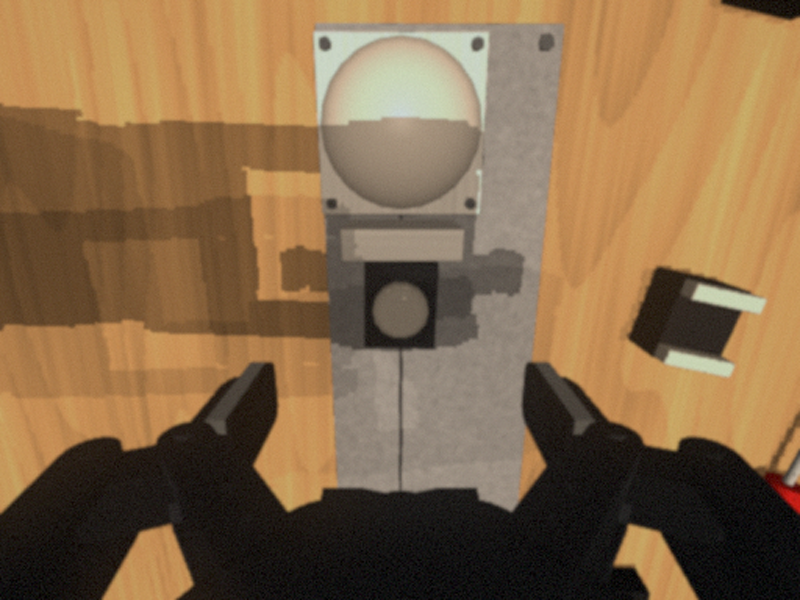

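The row is square. Bar top is at (341,229)-(464,262) and boss centre at (400,310). The block's -y top edge is at about row 347.

```bash
python3 - <<'E'
from h import *
import json
c=json.load(open("w5.json"))
for n,x,y,z in[("bar1",341,229,51),("bar2",464,229,51),("bar3",464,261,51),("bar4",342,262,51),("boss",400,310,46),("blk-yL",364,347,34),("blk-yR",436,347,34),("plL",325,214,18),("plR",480,214,18),("plTL",315,31,18),("plTR",489,32,18)]:
    print(n,p2w(c,((x+.5)*.64-.5,(y+.5)*.64-.5),z).round(1))
E
python3 go.py 479.5 67 23.4 92
```

```text
bar1 [449.5  73.3  51. ]
bar2 [508.9  75.6  51. ]
bar3 [510.2  59.9  51. ]
bar4 [450.   57.1  51. ]
boss [479.6  31.5  46. ]
blk-yL [460.2   4.6  34. ]
blk-yR [501.1   6.1  34. ]
plL [436.2  76.8  18. ]
plR [522.3  80.   18. ]
plTL [432.3 166.3  18. ]
plTR [518.6 169.1  18. ]
pos [479.8  29.3 110.2] yaw 92.12 | rz 0.002 shift [37.7  1.1 86.8] grip_depth 18.700000000000003 t 15.725
```

```bash
python3 -m creep '[{"x":18.7,"y":0.6,"z":0,"rx":0,"ry":0,"rz":0,"hand":85},{"x":18.7,"y":0.6,"z":0,"rx":0,"ry":0,"rz":0,"hand":85},{"x":0,"y":0,"z":25,"rx":0,"ry":0,"rz":0,"hand":85},{"x":0,"y":0,"z":30,"rx":0,"ry":0,"rz":0,"hand":85},{"x":0,"y":0,"z":20,"rx":0,"ry":0,"rz":0,"hand":85},{"x":0,"y":0,"z":11,"rx":0,"ry":0,"rz":0,"hand":85},{"x":0,"y":0,"z":0,"rx":0,"ry":0,"rz":0,"hand":85},{"x":0,"y":0,"z":0,"rx":0,"ry":0,"rz":0,"hand":85}]'; python3 go.py 479.7 66.6 23.4 92
```

```text
clock: 16.73
eef_pos: [480.7, 66.8, 25.4]
tcp_rot: [3.141, -0.0, 1.608]
contact_force: [1.2, -0.5, -0.1]
opening: 0.996
grasp_force: 0.0
pos [480.7  66.8  25.4] yaw 92.12 | rz 0.002 shift [-0.2 -1.   2. ] grip_depth 18.700000000000003 t 16.725
```

```bash
python3 -m creep '[{"x":0,"y":-0.9,"z":1,"rx":0,"ry":0,"rz":0,"hand":85},{"x":0,"y":0,"z":0,"rx":0,"ry":0,"rz":0,"hand":72},{"x":0,"y":0,"z":0,"rx":0,"ry":0,"rz":0,"hand":40},{"x":0,"y":0,"z":0,"rx":0,"ry":0,"rz":0,"hand":40},{"x":0,"y":0,"z":0,"rx":0,"ry":0,"rz":0,"hand":40},{"x":0,"y":0,"z":0,"rx":0,"ry":0,"rz":0,"hand":40},{"x":0,"y":0,"z":0,"rx":0,"ry":0,"rz":0,"hand":40}]' 40; python3 -m creep '[{"x":0,"y":0,"z":-5,"rx":0,"ry":0,"rz":0,"hand":40},{"x":0,"y":0,"z":-15,"rx":0,"ry":0,"rz":0,"hand":40},{"x":0,"y":0,"z":-25,"rx":0,"ry":0,"rz":0,"hand":40},{"x":0,"y":0,"z":-30,"rx":0,"ry":0,"rz":0,"hand":40},{"x":0,"y":0,"z":0,"rx":0,"ry":0,"rz":0,"hand":40},{"x":0,"y":0,"z":0,"rx":0,"ry":0,"rz":0,"hand":40}]'; python3 go.py 481.7 -5 90 92
```

```text
clock: 17.6
eef_pos: [479.7, 66.8, 24.7]
tcp_rot: [3.141, -0.0, 1.608]
contact_force: [-1.3, -0.0, 7.0]
opening: 0.697
grasp_force: 42.5
clock: 18.35
eef_pos: [479.2, 66.7, 99.1]
tcp_rot: [3.141, -0.0, 1.608]
contact_force: [-0.1, 0.0, -1.9]
opening: 0.695
grasp_force: 44.0
pos [479.2  66.7  99.1] yaw 92.12 | rz 0.002 shift [-71.8  -0.    9.1] grip_depth 18.700000000000003 t 18.35
```

```bash
python3 -m creep '[{"x":-24,"y":0,"z":0,"rx":0,"ry":0,"rz":0,"hand":40},{"x":-24,"y":0,"z":0,"rx":0,"ry":0,"rz":0,"hand":40},{"x":-24,"y":0,"z":0,"rx":0,"ry":0,"rz":0,"hand":40},{"x":0,"y":0,"z":0,"rx":0,"ry":0,"rz":0,"hand":40},{"x":0,"y":0,"z":0,"rx":0,"ry":0,"rz":0,"hand":40}]'; python3 go.py 481.7 -5 24.7 92
```

```text
clock: 18.98
eef_pos: [481.6, -4.9, 98.4]
tcp_rot: [-3.14, -0.0, 1.607]
contact_force: [0.4, -0.3, -2.0]
opening: 0.692
grasp_force: 44.0
pos [481.6  -4.9  98.4] yaw 92.09 | rz 0.002 shift [-0.1  0.2 73.7] grip_depth 18.700000000000003 t 18.975
```

```bash
python3 -m creep '[{"x":0,"y":0,"z":30,"rx":0,"ry":0,"rz":0,"hand":40},{"x":0,"y":0,"z":28,"rx":0,"ry":0,"rz":0,"hand":40},{"x":0,"y":0,"z":11,"rx":0,"ry":0,"rz":0,"hand":40},{"x":0,"y":0,"z":4,"rx":0,"ry":0,"rz":0,"hand":40},{"x":0,"y":0,"z":0,"rx":0,"ry":0,"rz":0,"hand":40},{"x":0,"y":0,"z":0,"rx":0,"ry":0,"rz":0,"hand":40}]'; python3 go.py 481.7 -5 24.7 92
```

```text
clock: 19.73
eef_pos: [482.8, -5.2, 26.8]
tcp_rot: [3.14, 0.0, 1.608]
contact_force: [0.9, 1.4, -1.1]
opening: 0.692
grasp_force: 43.8
pos [482.8  -5.2  26.8] yaw 92.13 | rz 0.002 shift [ 0.2 -1.1  2.1] grip_depth 18.700000000000003 t 19.725
```

```bash
python3 -m creep '[{"x":0,"y":-1,"z":1.2,"rx":0,"ry":0,"rz":0,"hand":40},{"x":0,"y":0,"z":0.8,"rx":0,"ry":0,"rz":0,"hand":40},{"x":0,"y":0,"z":0.5,"rx":0,"ry":0,"rz":0,"hand":40},{"x":0,"y":0,"z":0,"rx":0,"ry":0,"rz":0,"hand":40}]'; python3 -m creep '[{"x":0,"y":0,"z":0,"rx":0,"ry":0,"rz":0,"hand":66},{"x":0,"y":0,"z":0,"rx":0,"ry":0,"rz":0,"hand":75},{"x":0,"y":0,"z":0,"rx":0,"ry":0,"rz":0,"hand":85},{"x":0,"y":0,"z":0,"rx":0,"ry":0,"rz":0,"hand":85},{"x":0,"y":0,"z":-15,"rx":0,"ry":0,"rz":0,"hand":85},{"x":0,"y":0,"z":-40,"rx":0,"ry":0,"rz":0,"hand":85},{"x":0,"y":0,"z":-40,"rx":0,"ry":0,"rz":0,"hand":85},{"x":0,"y":0,"z":-30,"rx":0,"ry":0,"rz":0.12,"hand":85},{"x":0,"y":0,"z":0,"rx":0,"ry":0,"rz":0,"hand":85}]';python3 go.py 663 209.6 150 85
```

```text
clock: 20.23
eef_pos: [481.3, -5.3, 24.6]
tcp_rot: [3.141, 0.0, 1.608]
contact_force: [-5.2, 0.3, 15.9]
opening: 0.689
grasp_force: 46.0
clock: 21.35
eef_pos: [482.9, -5.3, 151.6]
tcp_rot: [3.136, -0.0, 1.487]
contact_force: [-0.6, 0.3, -0.4]
opening: 0.992
grasp_force: 0.0
pos [482.9  -5.3 151.6] yaw 85.21 | rz 0.004 shift [229.7 160.7   2.6] grip_depth 18.700000000000003 t 21.35
```

```bash
python3 -m creep '[{"x":38,"y":27,"z":0,"rx":0,"ry":0,"rz":0,"hand":85},{"x":38,"y":27,"z":0,"rx":0,"ry":0,"rz":0,"hand":85},{"x":38,"y":27,"z":0,"rx":0,"ry":0,"rz":0,"hand":85},{"x":38,"y":27,"z":0,"rx":0,"ry":0,"rz":0,"hand":85},{"x":38,"y":27,"z":0,"rx":0,"ry":0,"rz":0,"hand":85},{"x":39,"y":26,"z":0,"rx":0,"ry":0,"rz":0,"hand":85},{"x":0,"y":0,"z":0,"rx":0,"ry":0,"rz":0,"hand":85},{"x":0,"y":0,"z":0,"rx":0,"ry":0,"rz":0,"hand":85}]';python3 go.py 663 209.6 4 85
python3 - <<'E'
from h import *
import json
c=get_calibration("wrist"); f=grab_frame("wrist")
cv2.imwrite("pics/w6.png",cv2.resize(f[:,:,::-1],(800,600),interpolation=cv2.INTER_CUBIC))
json.dump({k:np.array(c[k]).tolist() for k in "KRt"},open("w6.json","w"))
E
```

```text
clock: 22.35
eef_pos: [659.5, 209.2, 147.4]
tcp_rot: [-3.139, 0.001, 1.489]
contact_force: [0.7, -0.7, 0.4]
opening: 0.996
grasp_force: 0.0
pos [659.5 209.2 147.4] yaw 85.32 | rz 0.006 shift [  0.9   3.8 143.4] grip_depth 18.700000000000003 t 22.35
```

View pics/w6.png

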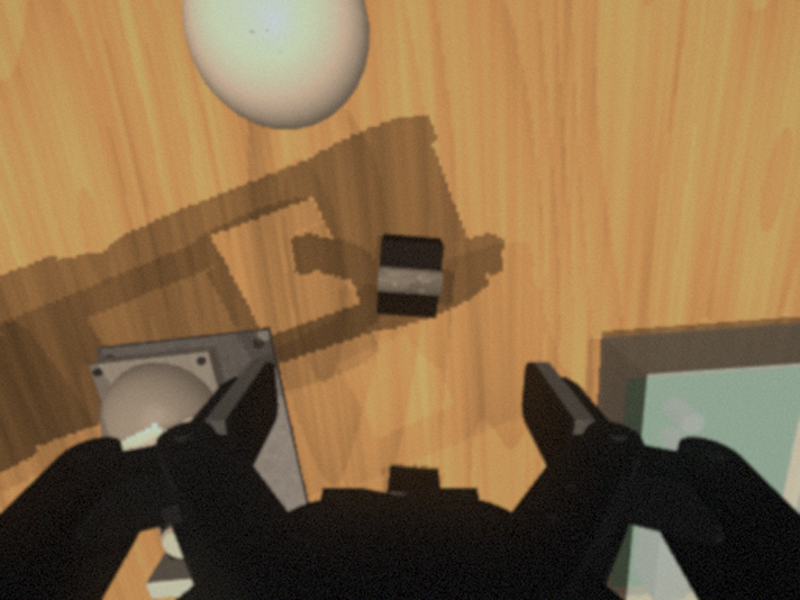

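The ridge strip runs (379,281)-(442,283). The block's -y top edge is (377,313)-(436,316). Confirmed as the single-ridge block.

```bash
python3 - <<'E'
from h import *
import json
c=json.load(open("w6.json"))
for n,x,y,z in[("r1",379,281,37),("r2",442,283,37),("e1",377,313,28),("e2",436,316,28)]:
    print(n,p2w(c,((x+.5)*.64-.5,(y+.5)*.64-.5),z).round(1))
E
python3 go.py 661 210 4 82
```

```text
r1 [646.1 216.   37. ]
r2 [685.3 211.6  37. ]
e1 [642. 192.  28.]
e2 [680.9 186.8  28. ]
pos [659.4 208.8 147.8] yaw 85.28 | rz 0.057 shift [  1.6   1.6 143.8] grip_depth 18.700000000000003 t 22.4
```

```bash
python3 go.py 664.5 212.8 4 83; python3 -m creep '[{"x":0,"y":0,"z":0,"rx":0,"ry":0,"rz":0.04,"hand":70},{"x":4.5,"y":4.7,"z":20,"rx":0,"ry":0,"rz":0,"hand":65},{"x":0,"y":0,"z":40,"rx":0,"ry":0,"rz":0,"hand":65},{"x":0,"y":0,"z":40,"rx":0,"ry":0,"rz":0,"hand":65},{"x":0,"y":0,"z":23,"rx":0,"ry":0,"rz":0,"hand":65},{"x":0,"y":0,"z":15,"rx":0,"ry":0,"rz":0,"hand":65},{"x":0,"y":0,"z":5,"rx":0,"ry":0,"rz":0,"hand":65},{"x":0,"y":0,"z":0,"rx":0,"ry":0,"rz":0,"hand":65},{"x":0,"y":0,"z":0,"rx":0,"ry":0,"rz":0,"hand":65}]'
```

```text
pos [659.4 208.8 147.8] yaw 85.28 | rz 0.04 shift [  4.8   4.8 143.8] grip_depth 18.700000000000003 t 22.4
clock: 23.52
eef_pos: [666.7, 213.8, 6.8]
tcp_rot: [3.14, -0.001, 1.448]
contact_force: [-0.2, 0.3, 0.5]
opening: 0.759
grasp_force: 0.0
```

```bash
python3 -m creep '[{"x":0,"y":-1.5,"z":1.5,"rx":0,"ry":0,"rz":0,"hand":65},{"x":0,"y":0,"z":0,"rx":0,"ry":0,"rz":0,"hand":25},{"x":0,"y":0,"z":0,"rx":0,"ry":0,"rz":0,"hand":25},{"x":0,"y":0,"z":0,"rx":0,"ry":0,"rz":0,"hand":25},{"x":0,"y":0,"z":0,"rx":0,"ry":0,"rz":0,"hand":25},{"x":0,"y":0,"z":0,"rx":0,"ry":0,"rz":0,"hand":25},{"x":0,"y":0,"z":0,"rx":0,"ry":0,"rz":0,"hand":25}]' 40; python3 -m creep '[{"x":0,"y":0,"z":-20,"rx":0,"ry":0,"rz":0,"hand":25},{"x":0,"y":0,"z":-40,"rx":0,"ry":0,"rz":0,"hand":25},{"x":0,"y":0,"z":-40,"rx":0,"ry":0,"rz":-0.157,"hand":25},{"x":0,"y":0,"z":0,"rx":0,"ry":0,"rz":0,"hand":25},{"x":0,"y":0,"z":0,"rx":0,"ry":0,"rz":0,"hand":25}]'; python3 go.py 483 -41 85 92
```

```text
clock: 24.4
eef_pos: [664.6, 213.8, 4.6]
tcp_rot: [3.141, -0.0, 1.448]
contact_force: [-0.7, -0.5, 6.6]
opening: 0.456
grasp_force: 41.4
clock: 25.02
eef_pos: [663.9, 213.6, 104.1]
tcp_rot: [-3.141, 0.0, 1.603]
contact_force: [-0.6, -0.3, -2.3]
opening: 0.46
grasp_force: 40.8
pos [663.9 213.6 104.1] yaw 91.87 | rz -0.002 shift [-248.1 -189.7   19.2] grip_depth 18.700000000000003 t 25.025
```

```bash
python3 -m creep '[{"x":-31,"y":-24,"z":0,"rx":0,"ry":0,"rz":0,"hand":25},{"x":-31,"y":-24,"z":0,"rx":0,"ry":0,"rz":0,"hand":25},{"x":-31,"y":-24,"z":0,"rx":0,"ry":0,"rz":0,"hand":25},{"x":-31,"y":-24,"z":0,"rx":0,"ry":0,"rz":0,"hand":25},{"x":-31,"y":-24,"z":0,"rx":0,"ry":0,"rz":0,"hand":25},{"x":-31,"y":-24,"z":0,"rx":0,"ry":0,"rz":0,"hand":25},{"x":-31,"y":-23,"z":10,"rx":0,"ry":0,"rz":0,"hand":25},{"x":-31,"y":-23,"z":9,"rx":0,"ry":0,"rz":0,"hand":25},{"x":0,"y":0,"z":0,"rx":0,"ry":0,"rz":0,"hand":25},{"x":0,"y":0,"z":0,"rx":0,"ry":0,"rz":0,"hand":25}]'; python3 go.py 483 -41 11 92
python3 - <<'E'
from h import *
import json
c=get_calibration("wrist"); f=grab_frame("wrist")
cv2.imwrite("pics/w7.png",cv2.resize(f[:,:,::-1],(800,600),interpolation=cv2.INTER_CUBIC))
json.dump({k:np.array(c[k]).tolist() for k in "KRt"},open("w7.json","w"))
E
```

```text
clock: 26.28
eef_pos: [482.7, -40.6, 84.6]
tcp_rot: [-3.141, -0.0, 1.603]
contact_force: [0.6, 0.3, -1.9]
opening: 0.463
grasp_force: 40.9
pos [482.7 -40.6  84.6] yaw 91.87 | rz -0.002 shift [-0.5  0.3 73.6] grip_depth 18.700000000000003 t 26.275
```

View pics/w7.png

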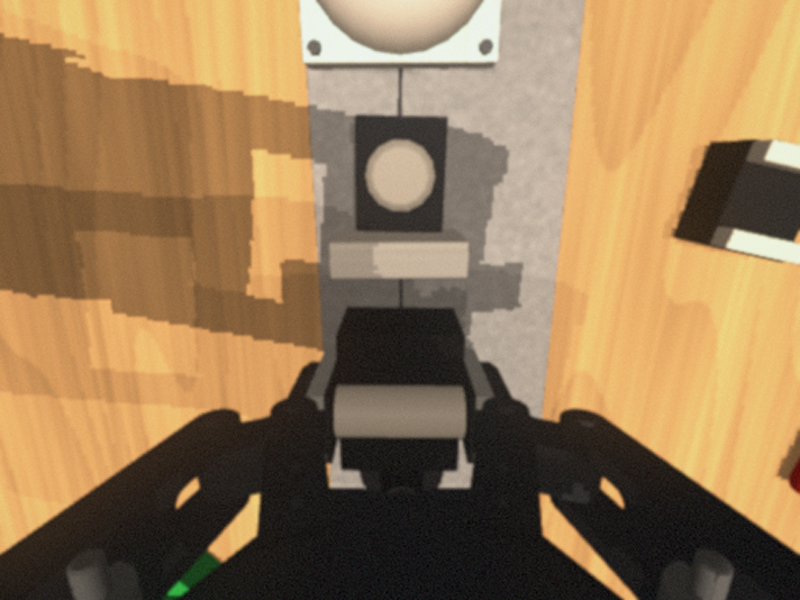

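Boss is at (400,175) and the bar top at (330,243)-(467,278). The held ridge block's lower +y edge is at row 309, its top -y edge at row 469, and its ridge axis at row 411.

```bash
python3 - <<'E'
from h import *
import json
c=json.load(open("w7.json"))
for n,x,y,z in[("bar1",330,243,51),("bar2",467,242,51),("bar3",467,277,51),("bar4",330,279,51),("boss",400,175,46),("blk+y",401,309,80),("blk-y",401,469,108),("ridge",400,411,118)]:
    print(n,p2w(c,((x+.5)*.64-.5,(y+.5)*.64-.5),z).round(1))
E
python3 go.py 483 -41 11 92
```

```text
bar1 [451.    1.1  51. ]
bar2 [509.1   3.5  51. ]
bar3 [510.3 -11.8  51. ]
bar4 [450.8 -14.7  51. ]
boss [479.8  29.8  46. ]
blk+y [481.8 -17.8  80. ]
blk-y [483.3 -65.6 108. ]
ridge [482. -37. 118.]
pos [483.2 -40.3  84.8] yaw 91.92 | rz -0.001 shift [-0.7 -0.2 73.8] grip_depth 18.700000000000003 t 26.325
```

```bash
python3 -m creep '[{"x":-1.2,"y":-0.5,"z":20,"rx":0,"ry":0,"rz":0,"hand":25},{"x":0,"y":0,"z":30,"rx":0,"ry":0,"rz":0,"hand":25},{"x":0,"y":0,"z":16,"rx":0,"ry":0,"rz":0,"hand":25},{"x":0,"y":0,"z":5,"rx":0,"ry":0,"rz":0,"hand":25},{"x":0,"y":0,"z":1.5,"rx":0,"ry":0,"rz":0,"hand":25},{"x":0,"y":0,"z":0.8,"rx":0,"ry":0,"rz":0,"hand":25},{"x":0,"y":0,"z":0.5,"rx":0,"ry":0,"rz":0,"hand":25},{"x":0,"y":0,"z":0,"rx":0,"ry":0,"rz":0,"hand":25}]'
```

```text
clock: 27.32
eef_pos: [482.6, -41.9, 11.6]
tcp_rot: [3.141, 0.0, 1.605]
contact_force: [-0.2, -0.6, -1.3]
opening: 0.463
grasp_force: 40.9
```

```bash
python3 -m creep '[{"x":0,"y":0,"z":0.6,"rx":0,"ry":0,"rz":0,"hand":25},{"x":0,"y":0,"z":0.5,"rx":0,"ry":0,"rz":0,"hand":25},{"x":0,"y":0,"z":0,"rx":0,"ry":0,"rz":0,"hand":25}]'; python3 -m creep '[{"x":0,"y":0,"z":0,"rx":0,"ry":0,"rz":0,"hand":45},{"x":0,"y":0,"z":0,"rx":0,"ry":0,"rz":0,"hand":55},{"x":0,"y":0,"z":0,"rx":0,"ry":0,"rz":0,"hand":65},{"x":0,"y":0,"z":0,"rx":0,"ry":0,"rz":0,"hand":65},{"x":0,"y":0,"z":-20,"rx":0,"ry":0,"rz":0,"hand":75},{"x":0,"y":0,"z":-40,"rx":0,"ry":0,"rz":0,"hand":85},{"x":0,"y":0,"z":-40,"rx":0,"ry":0,"rz":0,"hand":85},{"x":0,"y":0,"z":0,"rx":0,"ry":0,"rz":0,"hand":85},{"x":0,"y":0,"z":0,"rx":0,"ry":0,"rz":0,"hand":85}]'; python3 go.py 480.4 31 130 92
python3 - <<'E'
from h import *
import json
c=get_calibration("wrist"); f=grab_frame("wrist")
cv2.imwrite("pics/w8.png",cv2.resize(f[:,:,::-1],(800,600),interpolation=cv2.INTER_CUBIC))
json.dump({k:np.array(c[k]).tolist() for k in "KRt"},open("w8.json","w"))
E
```

```text
clock: 27.7
eef_pos: [482.5, -41.9, 10.5]
tcp_rot: [3.141, 0.0, 1.605]
contact_force: [-1.5, 0.6, 5.3]
opening: 0.461
grasp_force: 41.7
clock: 28.82
eef_pos: [482.1, -41.8, 109.8]
tcp_rot: [-3.141, -0.0, 1.605]
contact_force: [-0.8, -0.3, -0.3]
opening: 1.0
grasp_force: 0.0
pos [482.1 -41.8 109.8] yaw 91.95 | rz -0.001 shift [ 72.8   0.9 -20.2] grip_depth 18.700000000000003 t 28.825
```

View pics/w8.png

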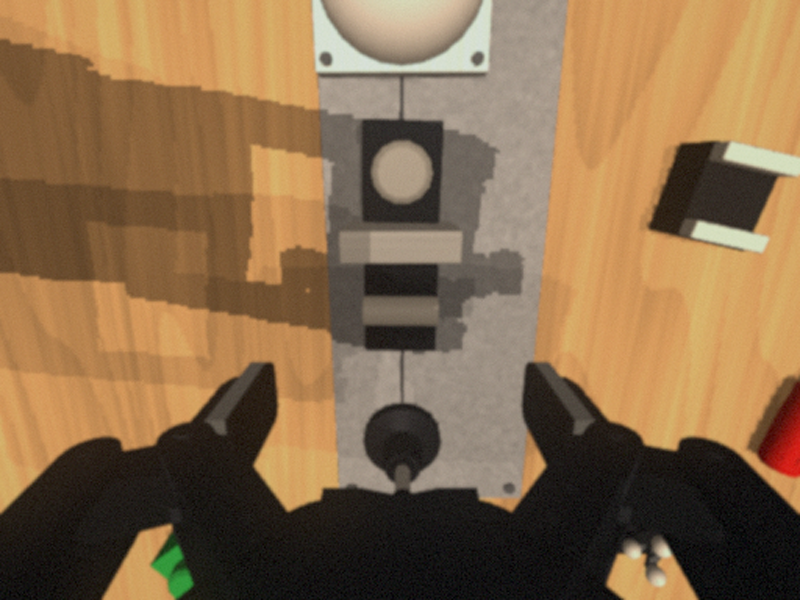

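The row is dome, boss (402,171), bar top (340,231)-(461,264), ridge axis (363,310)-(438,310), stylus at (402,440). All are square and on the line.

```bash
python3 - <<'E'
from h import *
import json
c=json.load(open("w8.json"))
for n,x,y,z in[("bar1",340,231,51),("bar2",461,231,51),("bar3",461,263,51),("bar4",340,264,51),("boss",402,171,46),("ridge",400,310,44),("rdg-y",400,349,34),("tracker",645,552,48)]:
    print(n,p2w(c,((x+.5)*.64-.5,(y+.5)*.64-.5),z).round(1))
E
python3 go.py 481 -5.3 24.7 92
```

```text
bar1 [451.1   1.4  51. ]
bar2 [509.3   3.5  51. ]
bar3 [510.5 -12.2  51. ]
bar4 [451.  -14.8  51. ]
boss [480.   30.2  46. ]
ridge [481.5 -40.   44. ]
rdg-y [482.4 -66.6  34. ]
tracker [ 639.3 -191.9   48. ]
pos [481.7 -41.8 109.3] yaw 91.94 | rz -0.001 shift [36.5  0.7 84.6] grip_depth 18.700000000000003 t 28.875
```

```bash
python3 -m creep '[{"x":18.2,"y":-0.5,"z":0,"rx":0,"ry":0,"rz":0,"hand":85},{"x":18.2,"y":-0.5,"z":0,"rx":0,"ry":0,"rz":0,"hand":85},{"x":0,"y":0,"z":25,"rx":0,"ry":0,"rz":0,"hand":85},{"x":0,"y":0,"z":30,"rx":0,"ry":0,"rz":0,"hand":85},{"x":0,"y":0,"z":20,"rx":0,"ry":0,"rz":0,"hand":85},{"x":0,"y":0,"z":10,"rx":0,"ry":0,"rz":0,"hand":85},{"x":0,"y":0,"z":0,"rx":0,"ry":0,"rz":0,"hand":85},{"x":0,"y":0,"z":0,"rx":0,"ry":0,"rz":0,"hand":85}]'; python3 go.py 480.5 -5.4 25 92
```

```text
clock: 29.88
eef_pos: [480.6, -5.3, 25.6]
tcp_rot: [3.141, 0.0, 1.605]
contact_force: [0.0, 0.0, 0.0]
opening: 0.997
grasp_force: 0.0
pos [480.6  -5.3  25.6] yaw 91.95 | rz -0.001 shift [-0.1 -0.1  0.6] grip_depth 18.700000000000003 t 29.875
```

```bash
python3 -m creep '[{"x":0,"y":0,"z":0,"rx":0,"ry":0,"rz":0,"hand":72},{"x":0,"y":0,"z":0,"rx":0,"ry":0,"rz":0,"hand":40},{"x":0,"y":0,"z":0,"rx":0,"ry":0,"rz":0,"hand":40},{"x":0,"y":0,"z":0,"rx":0,"ry":0,"rz":0,"hand":40},{"x":0,"y":0,"z":0,"rx":0,"ry":0,"rz":0,"hand":40},{"x":0,"y":0,"z":0,"rx":0,"ry":0,"rz":0,"hand":40}]' 40; python3 -m creep '[{"x":0,"y":0,"z":-5,"rx":0,"ry":0,"rz":0,"hand":40},{"x":0,"y":0,"z":-15,"rx":0,"ry":0,"rz":0,"hand":40},{"x":0,"y":0,"z":-30,"rx":0,"ry":0,"rz":0,"hand":40},{"x":0,"y":0,"z":-40,"rx":0,"ry":0,"rz":0,"hand":40},{"x":0,"y":0,"z":-40,"rx":0,"ry":0,"rz":0,"hand":40},{"x":0,"y":0,"z":-25,"rx":0,"ry":0,"rz":-0.06,"hand":40},{"x":0,"y":0,"z":0,"rx":0,"ry":0,"rz":0,"hand":40},{"x":0,"y":0,"z":0,"rx":0,"ry":0,"rz":0,"hand":40}]'; python3 go.py 583.5 -364 150 95.5
```

```text
clock: 30.62
eef_pos: [480.6, -5.5, 26.0]
tcp_rot: [3.14, 0.0, 1.605]
contact_force: [-1.2, 1.2, 7.4]
opening: 0.692
grasp_force: 42.3
clock: 31.62
eef_pos: [479.5, -5.5, 179.7]
tcp_rot: [-3.141, -0.0, 1.664]
contact_force: [-0.2, -0.3, -1.7]
opening: 0.691
grasp_force: 44.1
pos [479.5  -5.5 179.7] yaw 95.32 | rz -0.003 shift [-366.8   69.1   29.7] grip_depth 18.700000000000003 t 31.625
```

```bash
python3 -m creep '[{"x":-41,"y":8,"z":0,"rx":0,"ry":0,"rz":0,"hand":40},{"x":-41,"y":8,"z":0,"rx":0,"ry":0,"rz":0,"hand":40},{"x":-41,"y":8,"z":0,"rx":0,"ry":0,"rz":0,"hand":40},{"x":-41,"y":8,"z":0,"rx":0,"ry":0,"rz":0,"hand":40},{"x":-41,"y":8,"z":0,"rx":0,"ry":0,"rz":0,"hand":40},{"x":-41,"y":8,"z":0,"rx":0,"ry":0,"rz":0,"hand":40},{"x":-41,"y":8,"z":0,"rx":0,"ry":0,"rz":0,"hand":40},{"x":-41,"y":8,"z":0,"rx":0,"ry":0,"rz":0,"hand":40},{"x":-40,"y":6,"z":0,"rx":0,"ry":0,"rz":0,"hand":40},{"x":0,"y":0,"z":35,"rx":0,"ry":0,"rz":0,"hand":40},{"x":0,"y":0,"z":40,"rx":0,"ry":0,"rz":0,"hand":40},{"x":0,"y":0,"z":40,"rx":0,"ry":0,"rz":0,"hand":40},{"x":0,"y":0,"z":20,"rx":0,"ry":0,"rz":0,"hand":40},{"x":0,"y":0,"z":8,"rx":0,"ry":0,"rz":0,"hand":40},{"x":0,"y":0,"z":0,"rx":0,"ry":0,"rz":0,"hand":40},{"x":0,"y":0,"z":0,"rx":0,"ry":0,"rz":0,"hand":40}]'; python3 go.py 583.5 -364 26 95.5
```

```text
clock: 33.62
eef_pos: [585.3, -365.8, 38.7]
tcp_rot: [3.14, 0.001, 1.665]
contact_force: [-0.2, -0.6, -1.2]
opening: 0.694
grasp_force: 43.9
pos [ 585.3 -365.8   38.7] yaw 95.38 | rz -0.002 shift [ 2.  -1.6 12.7] grip_depth 18.700000000000003 t 33.625
```

```bash
python3 -m creep '[{"x":2,"y":-1.5,"z":7,"rx":0,"ry":0,"rz":0,"hand":40},{"x":0,"y":0,"z":3,"rx":0,"ry":0,"rz":0,"hand":40},{"x":0,"y":0,"z":1.5,"rx":0,"ry":0,"rz":0,"hand":40},{"x":0,"y":0,"z":0,"rx":0,"ry":0,"rz":0,"hand":40}]'; python3 go.py 583.5 -364 25 95.5
```

```text
clock: 34.12
eef_pos: [582.7, -363.4, 25.6]
tcp_rot: [-3.141, -0.0, 1.665]
contact_force: [0.8, -0.3, -2.2]
opening: 0.696
grasp_force: 43.9
pos [ 582.7 -363.4   25.6] yaw 95.39 | rz -0.002 shift [-0.7  0.8  0.6] grip_depth 18.700000000000003 t 34.125
```

```bash
python3 -m creep '[{"x":0,"y":0,"z":0.8,"rx":0,"ry":0,"rz":0,"hand":40},{"x":0,"y":0,"z":0.6,"rx":0,"ry":0,"rz":0,"hand":40},{"x":0,"y":0,"z":0,"rx":0,"ry":0,"rz":0,"hand":40}]'; python3 go.py 583.5 -364 25 95.5
```

```text
clock: 34.5
eef_pos: [582.7, -363.5, 24.3]
tcp_rot: [-3.142, -0.0, 1.665]
contact_force: [-0.5, 0.4, -1.8]
opening: 0.693
grasp_force: 43.9
pos [ 582.7 -363.5   24.3] yaw 95.38 | rz -0.002 shift [-0.6  0.7 -0.7] grip_depth 18.700000000000003 t 34.5
```

```bash
python3 -m creep '[{"x":0,"y":0,"z":0.6,"rx":0,"ry":0,"rz":0,"hand":40},{"x":0,"y":0,"z":0.6,"rx":0,"ry":0,"rz":0,"hand":40},{"x":0,"y":0,"z":0,"rx":0,"ry":0,"rz":0,"hand":40}]'; python3 -m creep '[{"x":0,"y":0,"z":0,"rx":0,"ry":0,"rz":0,"hand":64},{"x":0,"y":0,"z":0,"rx":0,"ry":0,"rz":0,"hand":70},{"x":0,"y":0,"z":0,"rx":0,"ry":0,"rz":0,"hand":74},{"x":0,"y":0,"z":0,"rx":0,"ry":0,"rz":0,"hand":74},{"x":0,"y":0,"z":-20,"rx":0,"ry":0,"rz":0,"hand":74},{"x":0,"y":0,"z":-40,"rx":0,"ry":0,"rz":0,"hand":74},{"x":0,"y":0,"z":-40,"rx":0,"ry":0,"rz":0,"hand":74},{"x":0,"y":0,"z":-30,"rx":0,"ry":0,"rz":0,"hand":74},{"x":0,"y":0,"z":0,"rx":0,"ry":0,"rz":0,"hand":74}]'; python3 go.py 650.6 -204.8 150 178
```

```text
clock: 34.88
eef_pos: [582.8, -363.5, 24.1]
tcp_rot: [3.141, 0.0, 1.665]
contact_force: [-3.4, 2.4, 6.9]
opening: 0.692
grasp_force: 45.1
clock: 36.0
eef_pos: [584.5, -364.6, 157.6]
tcp_rot: [3.136, 0.004, 1.665]
contact_force: [0.2, -0.8, -0.1]
opening: 0.865
grasp_force: 0.0
pos [ 584.5 -364.6  157.6] yaw 95.39 | rz -1.442 shift [-60.4 162.    7.4] grip_depth 18.700000000000003 t 36.0
```

```bash
python3 -m creep '[{"x":0,"y":0,"z":0,"rx":0,"ry":0,"rz":-0.165,"hand":70},{"x":0,"y":0,"z":0,"rx":0,"ry":0,"rz":-0.165,"hand":70},{"x":0,"y":0,"z":0,"rx":0,"ry":0,"rz":-0.165,"hand":70},{"x":0,"y":0,"z":0,"rx":0,"ry":0,"rz":-0.165,"hand":70},{"x":0,"y":0,"z":0,"rx":0,"ry":0,"rz":-0.165,"hand":70},{"x":0,"y":0,"z":0,"rx":0,"ry":0,"rz":-0.165,"hand":70},{"x":0,"y":0,"z":0,"rx":0,"ry":0,"rz":-0.165,"hand":70},{"x":0,"y":0,"z":0,"rx":0,"ry":0,"rz":-0.165,"hand":70},{"x":0,"y":0,"z":0,"rx":0,"ry":0,"rz":-0.165,"hand":70},{"x":-16,"y":40,"z":2,"rx":0,"ry":0,"rz":0,"hand":70},{"x":-16,"y":40,"z":2,"rx":0,"ry":0,"rz":0,"hand":70},{"x":-16,"y":40,"z":2,"rx":0,"ry":0,"rz":0,"hand":70},{"x":-16,"y":40,"z":2,"rx":0,"ry":0,"rz":0,"hand":70},{"x":0,"y":0,"z":0,"rx":0,"ry":0,"rz":0,"hand":70},{"x":0,"y":0,"z":0,"rx":0,"ry":0,"rz":0,"hand":70}]'; python3 go.py 650.6 -204.8 150 180
python3 - <<'E'
from h import *
import json
c=get_calibration("wrist"); f=grab_frame("wrist")
cv2.imwrite("pics/w9.png",cv2.resize(f[:,:,::-1],(800,600),interpolation=cv2.INTER_CUBIC))
json.dump({k:np.array(c[k]).tolist() for k in "KRt"},open("w9.json","w"))
E
```

```text
clock: 37.88
eef_pos: [645.0, -203.1, 144.8]
tcp_rot: [-3.141, -0.001, -3.133]
contact_force: [0.8, 0.9, 0.6]
opening: 0.82
grasp_force: 0.0
pos [ 645.  -203.1  144.8] yaw -179.49 | rz 0.009 shift [-5.6 -1.7 -5.2] grip_depth 18.700000000000003 t 37.875
```

View pics/w9.png

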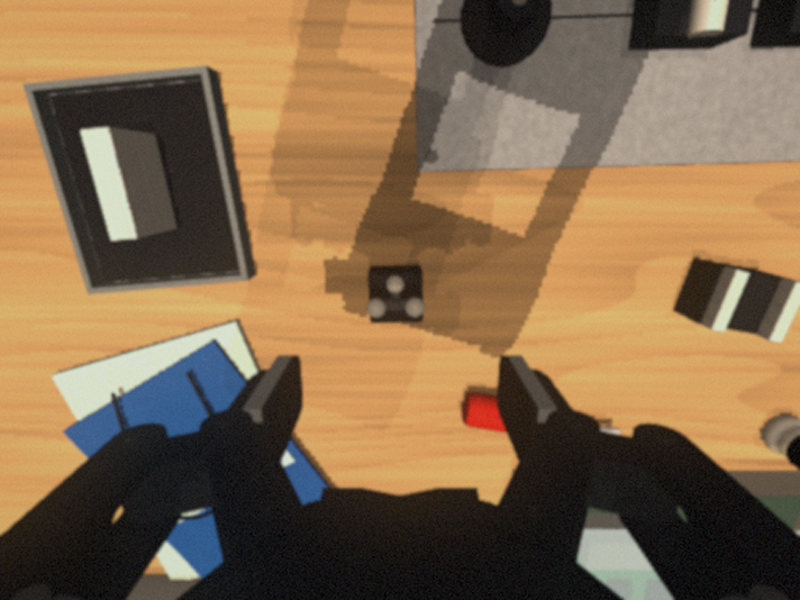

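The bar stands in the tray. The tracker base spans x 369-423, with its bottom edge at row 322 (top face, +x side) and its top edge at row 266 (foot, -x side).

```bash
python3 - <<'E'
from h import *
import json
c=json.load(open("w9.json"))
for n,x,y,z in[("L",369.5,322,22),("R",423,321,22),("foot",396,266,0)]:
    print(n,p2w(c,((x+.5)*.64-.5,(y+.5)*.64-.5),z).round(1))
E
python3 go.py 650 -204 4 181
```

```text
L [ 670.9 -222.2   22. ]
R [ 669.8 -186.1   22. ]
foot [ 636.9 -204.7    0. ]
pos [ 644.9 -203.6  144.9] yaw -179.55 | rz -0.01 shift [ -5.2  -0.4 140.8] grip_depth 18.700000000000003 t 37.925
```

```bash
python3 -m creep '[{"x":-7,"y":-0.6,"z":20,"rx":0,"ry":0,"rz":-0.005,"hand":65},{"x":0,"y":0,"z":40,"rx":0,"ry":0,"rz":0,"hand":65},{"x":0,"y":0,"z":40,"rx":0,"ry":0,"rz":0,"hand":65},{"x":0,"y":0,"z":22,"rx":0,"ry":0,"rz":0,"hand":65},{"x":0,"y":0,"z":15,"rx":0,"ry":0,"rz":0,"hand":65},{"x":0,"y":0,"z":4,"rx":0,"ry":0,"rz":0,"hand":65},{"x":0,"y":0,"z":0,"rx":0,"ry":0,"rz":0,"hand":65},{"x":0,"y":0,"z":0,"rx":0,"ry":0,"rz":0,"hand":65}]'; python3 go.py 652 -204.3 3.5 180
```

```text
clock: 38.92
eef_pos: [653.3, -203.7, 5.3]
tcp_rot: [-3.141, 0.002, -3.128]
contact_force: [0.7, 0.7, -0.0]
opening: 0.765
grasp_force: 0.0
pos [ 653.3 -203.7    5.3] yaw -179.24 | rz 0.013 shift [ 1.3 -0.6  1.8] grip_depth 18.700000000000003 t 38.925
```

```bash
python3 -m creep '[{"x":0,"y":0,"z":1.5,"rx":0,"ry":0,"rz":0,"hand":65},{"x":0,"y":0,"z":0,"rx":0,"ry":0,"rz":0,"hand":45},{"x":0,"y":0,"z":0,"rx":0,"ry":0,"rz":0,"hand":20},{"x":0,"y":0,"z":0,"rx":0,"ry":0,"rz":0,"hand":20},{"x":0,"y":0,"z":0,"rx":0,"ry":0,"rz":0,"hand":20},{"x":0,"y":0,"z":0,"rx":0,"ry":0,"rz":0,"hand":20},{"x":0,"y":0,"z":0,"rx":0,"ry":0,"rz":0,"hand":20}]' 35; python3 -m creep '[{"x":0,"y":0,"z":-15,"rx":0,"ry":0,"rz":0,"hand":20},{"x":0,"y":0,"z":-30,"rx":0,"ry":0,"rz":0,"hand":20},{"x":0,"y":0,"z":-40,"rx":0,"ry":0,"rz":-0.04,"hand":20},{"x":0,"y":0,"z":0,"rx":0,"ry":0,"rz":0,"hand":20},{"x":0,"y":0,"z":0,"rx":0,"ry":0,"rz":0,"hand":20}]'; python3 go.py 530.5 -39.3 90 182
```

```text
clock: 39.8
eef_pos: [652.7, -203.6, 3.0]
tcp_rot: [-3.141, 0.001, -3.128]
contact_force: [0.6, -0.7, 6.3]
opening: 0.418
grasp_force: 36.3
clock: 40.42
eef_pos: [652.0, -203.4, 87.5]
tcp_rot: [3.141, -0.0, -3.089]
contact_force: [-0.4, 0.1, -0.8]
opening: 0.41
grasp_force: 35.7
pos [ 652.  -203.4   87.5] yaw -176.97 | rz 0.018 shift [115.7 168.2  -2.4] grip_depth 18.700000000000003 t 40.425
```

```bash
python3 -m creep '[{"x":23,"y":33.6,"z":0,"rx":0,"ry":0,"rz":0.018,"hand":20},{"x":23,"y":33.6,"z":0,"rx":0,"ry":0,"rz":0,"hand":20},{"x":23,"y":33.6,"z":0,"rx":0,"ry":0,"rz":0,"hand":20},{"x":23,"y":33.6,"z":0,"rx":0,"ry":0,"rz":0,"hand":20},{"x":23,"y":33.6,"z":0,"rx":0,"ry":0,"rz":0,"hand":20},{"x":0,"y":0,"z":0,"rx":0,"ry":0,"rz":0,"hand":20},{"x":0,"y":0,"z":0,"rx":0,"ry":0,"rz":0,"hand":20}]'; python3 go.py 530.5 -39.3 9 182
python3 - <<'E'
from h import *
import json
c=get_calibration("wrist"); f=grab_frame("wrist")
cv2.imwrite("pics/w10.png",cv2.resize(f[:,:,::-1],(800,600),interpolation=cv2.INTER_CUBIC))
json.dump({k:np.array(c[k]).tolist() for k in "KRt"},open("w10.json","w"))
E
```

```text
clock: 41.3
eef_pos: [531.1, -40.2, 87.1]
tcp_rot: [-3.141, -0.0, -3.106]
contact_force: [-0.3, -0.1, -0.9]
opening: 0.412
grasp_force: 35.7
pos [531.1 -40.2  87.1] yaw -177.96 | rz 0.001 shift [ 0.5  0.9 78.1] grip_depth 18.700000000000003 t 41.3
```

View pics/w10.png

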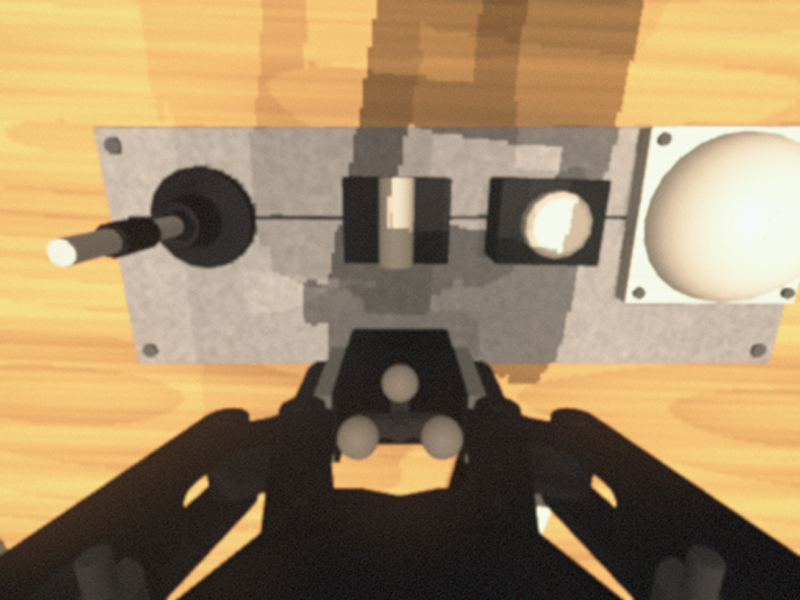

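The ridge block is centred at (397,221) with the tracker held directly behind it at x of about 400. Aligned, so I'm lowering it.

```bash
python3 -m creep '[{"x":0.5,"y":0,"z":30,"rx":0,"ry":0,"rz":0,"hand":20},{"x":0,"y":0,"z":30,"rx":0,"ry":0,"rz":0,"hand":20},{"x":0,"y":0,"z":12,"rx":0,"ry":0,"rz":0,"hand":20},{"x":0,"y":0,"z":4,"rx":0,"ry":0,"rz":0,"hand":20},{"x":0,"y":0,"z":1,"rx":0,"ry":0,"rz":0,"hand":20},{"x":0,"y":0,"z":0.5,"rx":0,"ry":0,"rz":0,"hand":20},{"x":0,"y":0,"z":0,"rx":0,"ry":0,"rz":0,"hand":20}]'; python3 go.py 530.5 -39.3 9 182
```

```text
clock: 42.22
eef_pos: [530.9, -40.1, 10.7]
tcp_rot: [-3.141, 0.001, -3.106]
contact_force: [0.5, -0.3, -1.0]
opening: 0.411
grasp_force: 35.6
pos [530.9 -40.1  10.7] yaw -177.98 | rz 0.0 shift [0.4 0.8 1.7] grip_depth 18.700000000000003 t 42.225
```

```bash
python3 -m creep '[{"x":0,"y":0,"z":1,"rx":0,"ry":0,"rz":0,"hand":20},{"x":0,"y":0,"z":0.8,"rx":0,"ry":0,"rz":0,"hand":20},{"x":0,"y":0,"z":0.3,"rx":0,"ry":0,"rz":0,"hand":20},{"x":0,"y":0,"z":0,"rx":0,"ry":0,"rz":0,"hand":20}]'; python3 -m creep '[{"x":0,"y":0,"z":0,"rx":0,"ry":0,"rz":0,"hand":40},{"x":0,"y":0,"z":0,"rx":0,"ry":0,"rz":0,"hand":50},{"x":0,"y":0,"z":0,"rx":0,"ry":0,"rz":0,"hand":60},{"x":0,"y":0,"z":0,"rx":0,"ry":0,"rz":0,"hand":60},{"x":0,"y":0,"z":-15,"rx":0,"ry":0,"rz":0,"hand":60},{"x":0,"y":0,"z":-40,"rx":0,"ry":0,"rz":0,"hand":60},{"x":0,"y":0,"z":-40,"rx":0,"ry":0,"rz":0,"hand":70},{"x":0,"y":0,"z":-40,"rx":0,"ry":0,"rz":0,"hand":70},{"x":0,"y":0,"z":0,"rx":0,"ry":0,"rz":0,"hand":70},{"x":0,"y":0,"z":0,"rx":0,"ry":0,"rz":0,"hand":70}]'
python3 - <<'E'
from h import *
import json
c=get_calibration("wrist"); f=grab_frame("wrist")
cv2.imwrite("pics/w11.png",cv2.resize(f[:,:,::-1],(800,600),interpolation=cv2.INTER_CUBIC))
json.dump({k:np.array(c[k]).tolist() for k in "KRt"},open("w11.json","w"))
E
```

```text
clock: 42.72
eef_pos: [530.7, -40.1, 8.9]
tcp_rot: [-3.142, 0.0, -3.106]
contact_force: [-3.0, -0.4, 12.6]
opening: 0.413
grasp_force: 37.3
clock: 43.98
eef_pos: [530.2, -40.0, 143.2]
tcp_rot: [-3.142, 0.0, -3.106]
contact_force: [-0.2, 0.6, 1.0]
opening: 0.817
grasp_force: 0.0
```

View pics/w11.png

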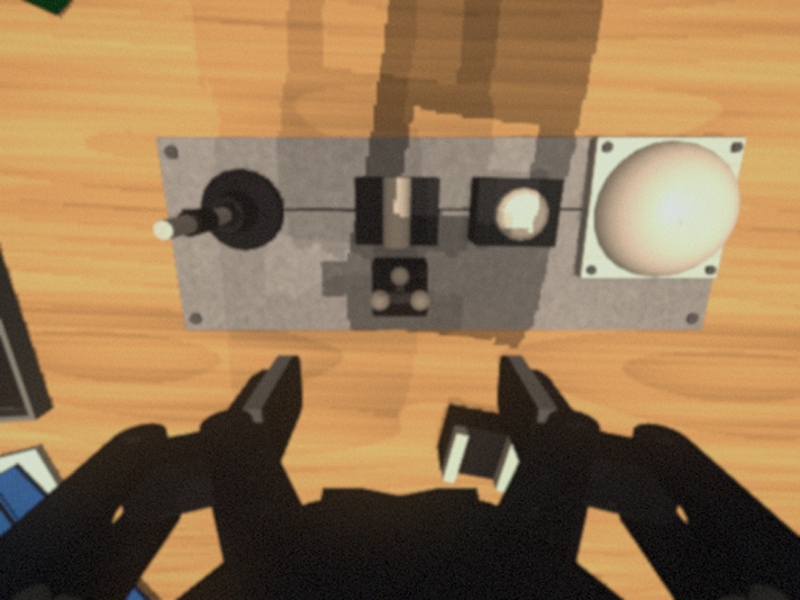

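The ridge block is at (397,211), the boss block at (516,211), and the tracker is upright behind the ridge at (400,287). All are square, on the board and clear of the robot.

```bash
python3 -c "
from rig import *
print(sign_off())"
```

```text
the job is handed in; nothing more can be done
None
```

I handed the job in at about 44 s. The boss and ridge blocks are on the line with both gaps set, the bar is in the tray, and the marker stands upright behind the ridge block. By my camera measurements the row is within tolerance, but the hand-in returned no verdict.

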